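Park the polishing handpiece in its sprung clip

ROBOT

A 6-joint arm with a two-finger parallel gripper is mounted at the origin on the work surface. World frame = base frame: x ahead of the robot, y to its left, z up, the work surface at z = 0. Lengths are in m, angles in rad, forces in N, time in s.
With the tool pointing down it reaches from about 0.275 to 0.975 m from the base axis. Payload 8.4 kg.
Tool frame: the origin (TCP) lies midway between the tips of the shut fingers; the grasp point (between the pads) lies 19 mm behind it; z points along the fingers, y is the line along which they close (so a half turn about z gives the same grasp; the last joint's range is limited). The gripper opens to 92 mm and grips with 3 to 60 N. Pads are 20 mm wide; open, the fingers measure 128 mm over their backs; the gripper's body (75 mm by 189 mm) begins 69 mm behind the grasp point.
Start: joints at [-1.166, 0.353, 1.633, -0, 1.155, -0.002], TCP at [0.247, -0.574, 0.185] pointing down, gripper open.
Joint ranges: [-2.63, 2.63], [-0.92, 2.1], [0.06, 2.66], [-1.3, 4.44], [0, 2.69], [-3.02, 3.02]. Speed limits (rad/s): [2.22, 2.22, 2.79, 3.14, 3.14, 3.14].

INTERFACE

Orientations are given as [roll, pitch, yaw] about the fixed x, y, z axes, in that order (R = Rz(yaw) Ry(pitch) Rx(roll)).
In Python, from rig import env gives the robot as it stands.
- The arm moves only by the tool jog_arm, never from a script. Its argument "increments" is a list of rows, each an object of numbers: "x", "y", "z": the shift along the world's x, y, z as a fraction of full scale; "rx", "ry", "rz": the turn, a rotation vector about the world's x, y, z as a fraction of full scale. In form: [{"x": .., "y": .., "z": .., "rx": .., "ry": .., "rz": ..}, ...]. A call has 1 to 12 rows; each row shifts and turns the commanded pose from where the row before left it; what a row does not reach is not made up. Full scale, the value 1, is 0.06 m for a shift and 0.08 rad for a turn. A row lasts 1/8 s, in which the tool goes at most 62.5 mm and 10.7 degrees, less where a joint would pass 70% of its speed; a pose out of reach is approached as far as the arm can. A call with a number of a shift or a turn outside -1 to 1 is refused whole. A call with a gripper value outside its range is refused whole. "gripper" is the opening, from -1 (shut) to 1 (fully open), set as the call begins (left out, the last holds). The fingers move at their own pace and stop on an object; the grip force is fixed at half the most. Time passes only in rows, so rows that do not move let the fingers close. It gives the time, the measured TCP pose, the force, the opening and the grip force at its end, in the units of the state.
- env.get_state(): the state, without advancing time (a new reading comes with each control period).
- env.snapshot(name): name is "scene" or "side" or "wrist"; returns the picture (420x560x3 uint8, blue, green, red); there is no depth.
- env.calibration(name): a dict with "fovy" (degrees; the focal length in pixels is half the picture's height over the tangent of half this angle, whatever the lens; pixels are square), "cx", "cy" (the principal point, pixels), "pose" (4x4, takes a point from camera to world coordinates). Camera axes: x right, y down, z forward; pixel columns grow to the right and rows downward; lengths in m; the calibration is good to about 2 mm. The wrist camera is an equidistant fisheye: a pixel r from the principal point sees the ray r / f radians off the axis. A picture is of the moment at which its call begins: read the wrist's pose just before it. calibration takes no time and is no camera call; for the wrist camera it gives the pose at the moment of the call.
- env.hand_in(): hands the job in; it is judged then, once.
The state is a dict: "time_s": time; "joint_pos": joint angles; "qd": joint speeds; "joint_torque": joint torques, N m; "position": TCP position; "tool_rot": TCP orientation; "force": force on the tool from outside, world axes, zero at the start; "wrist_torque": the same for the moment, N m; "grip_width": finger opening in m; "grip_force": force on a finger pad.
Only numpy, scipy, OpenCV 4.12 (cv2) and the standard library are available. Lean on these libraries where they do the work, as an engineer would, in place of code of your own. Each camera call takes 0.05 s, during which the arm holds its last target. There are 200 camera calls.

TASK

Take the polishing handpiece off its bench rest and park it in the sloping stand: first thread its thin nose through the stand's eyelet with the tail held up clear of the clip, then push the neck down past the sprung jaw until it sits fully home in the fork and the jaw has closed over it. The eyelet is clamped up to a centimetre to one side or the other, so look or feel for its hole; do not force it, let go of it at the end, and leave the plaster cast, felt wheel and jar where they are.

Things in the scene. Friction and masses are not known exactly. Their poses are not given: they have to be found in the camera images.
- handpiece: Loose stepped metal rod, 188 mm, 160 g. Origin on its axis, mid neck; x from nose to tail. Diameters along x (mm): nose pin 9 from -113 to -78 (first 1.5 bevelled to 7.2), front sleeve 22 to -13, neck 14 to +13, tail housing 26 to +75. Starts level in the bench rest, axis 45 mm above the bench.
- nose_tip (a point): Tip of the handpiece's nose, on its axis, 113 mm in front of the neck's middle.
- rest: Fixed black bench rest: base 150 x 60 x 8 mm, two V saddles, 49 mm high and 46 wide. Origin on the bench below the handpiece's neck at the start; x along the handpiece, nose towards -x. Saddles at x = -70..-60 mm (under the sleeve) and +15..+25 mm (front of the tail housing); the rest of the handpiece is free on both sides.
- stand: Fixed parking stand: foot 200 (x) x 100 (y) x 10 mm, eyelet on a low post at its -x end, fork clip on a taller post at its +x end. Origin under the middle of the foot, on the bench.
- clip: Fork clip of the stand, frame pitched 20 degrees. Origin: middle of the seat, where the middle of the neck belongs, 83.5 mm above the bench. x: axis of the parked handpiece, up the slope from nose to tail; z: out of the fork's open top. Fork 16 mm long in x; seat floor z = -7 mm; fixed cheek at y = +7.8 mm, up to z = 28 mm; sprung jaw on the -y side.
- eyelet (a point): Nominal centre of the eyelet, 98 mm from the clip's origin along its -x, axes as the clip's: 13 mm hole in a steel plate 56 wide, 36 high, 4 thick, across x. The plate is clamped in a cross slot: the true hole lies up to 9 mm to either side (y) of this point, unmeasured. The nose passes towards -x, up to 20 degrees steeper than the clip's x; parked, its tip is 15 mm past.
- jaw (a joint): Angle of the sprung steel jaw of the fork (rad): 0 closed, grows as the jaw is pushed outward (-y) to at most 0.6; a spring closes it. About 0.15 when the neck passes. Passing takes about 10 to 18 N at the neck.
- jaw_lip (a point): Inner edge of the jaw's lip, which overhangs the seat: closed, at y = -2 mm, z = 7.5 mm in the clip's frame. Above it the jaw is a ramp leaning outward, its top at z = 26 mm, y = -10 mm.
- plaster_cast: Bystander: loose white plaster dental cast 62 x 66 mm, 28 mm high; origin under its middle.
- felt_wheel: Bystander: loose grey felt wheel lying flat, 72 mm diameter, 16 mm high; origin under its middle.
- wax_jar: Bystander: loose white jar with metal cap, 56 mm diameter, 55 mm high; origin under its middle.
Things that resemble listed ones, but are neither listed nor needed, are in the scene too. Of the things shaped like the stand, the dark steel one is meant.

How it is judged:
On the way, in this order (a step that is already met when the one before it is completed fails the run):
1. the nose is through the eyelet while the neck is still above the fork (x of nose_tip in the frame of eyelet below -0.004 m and y of nose_tip in the frame of eyelet between -0.016 and 0.016 m and z of nose_tip in the frame of eyelet between -0.012 and 0.012 m and z of handpiece in the frame of clip above 0.02 m and angle between the x axis of handpiece and the x axis of clip, either way round below 0.5 rad), for 0.1 s.
2. the neck is home in the fork and the jaw has closed over it (x of handpiece in the frame of clip between -0.008 and 0.008 m and y of handpiece in the frame of clip between -0.003 and 0.003 m and z of handpiece in the frame of clip between -0.004 and 0.003 m and angle between the x axis of handpiece and the x axis of clip, either way round below 0.13 rad and x of nose_tip in the frame of eyelet below -0.005 m and value of joint jaw below 0.05 rad), for 0.2 s.
At the end, for the whole second after the job is handed in: The handpiece is parked and at rest: the middle of its neck within 8 mm along the fork, 3 mm sideways and 3 mm in height of the seat, its axis within 0.13 rad of the clip's, its tip at least 5 mm past the eyelet, and the jaw closed to within 0.05 rad; the gripper has let go (all of step 2 and linear speed of handpiece below 0.02 m/s); the robot touches nothing.
It fails at once if the handpiece is forced against the stand with more than 80 N (contact force between handpiece and stand above 80 N).
It fails at once if a bystander is moved more than 20 mm (distance of any of plaster_cast, felt_wheel, wax_jar from where it was at the start of the episode above 0.02 m).
It also fails if it takes over 58 s, if anything falls off the work surface, if the arm or the gripper's body presses on something with over 40 N, if the wrist force passes 120 N, or if a joint passes its speed limit or range.

## Working session

There is one attempt and no reset: what is moved stays moved. The work goes in short steps, Python scripts to look and compute and a tool call to move; the robot and the scene stay as the last step left them, time stands still between calls to the robot, and variables do not carry over. Pictures are saved under pics/ and viewed, at most 10 in all, crops included, and the job is handed in when it is done.

Besides the shell and the picture viewer there is one more tool, called after "Request:" as a command line: name --argument value ..., lists and objects as JSON in quotes. jog_arm: Moves the arm, as the interface text tells. Its arguments: {"type":"object","properties":{"increments":{"type":"array"},"gripper":{"type":"number"}},"required":["increments"]}

```bash
mkdir -p pics; ls
python3 - <<'E'
from rig import env
import cv2,numpy as np
np.set_printoptions(precision=4,suppress=True)
print(env.get_state())
for n in("scene","side","wrist"):
    c=env.calibration(n);print(n,c)
    im=env.snapshot(n);cv2.imwrite(f"pics/{n}0.png",im)
E
```

```text
pics
{'time_s': 0.0, 'joint_pos': array([-1.1664,  0.3537,  1.6341, -0.    ,  1.1552, -0.0024]), 'qd': array([ 0.0008, -0.0021,  0.0002,  0.    , -0.0009, -0.0011]), 'joint_torque': array([  0.0019, -59.3837, -33.421 ,   0.0698,   0.0235,  -0.0001]), 'position': array([ 0.2471, -0.5735,  0.184 ]), 'tool_rot': array([-3.1402, -0.    ,  0.4068]), 'force': array([-0.5067,  0.0747,  0.2057]), 'wrist_torque': array([-0.018 ,  0.0134,  0.0533]), 'grip_force': 0.0, 'grip_width': 0.09199899453258394}
scene {'fovy': 44.01506758190084, 'cx': 282.70943609072566, 'cy': 211.7884347996247, 'pose': array([[-0.4342,  0.7286, -0.5297,  1.2912],
       [ 0.9008,  0.3557, -0.249 ,  0.3888],
       [ 0.007 , -0.5853, -0.8108,  1.2951],
       [ 0.    ,  0.    ,  0.    ,  1.    ]])}
side {'fovy': 49.36302119369641, 'cx': 289.76632199036777, 'cy': 198.96855413480915, 'pose': array([[-0.9901, -0.092 ,  0.1055,  0.3737],
       [-0.14  ,  0.6456, -0.7507,  0.8444],
       [ 0.001 , -0.7581, -0.6521,  0.823 ],
       [ 0.    ,  0.    ,  0.    ,  1.    ]])}
wrist {'fovy': 65.70646984690485, 'cx': 279.2466533474961, 'cy': 210.6406384594299, 'pose': array([[ 0.3957, -0.8831, -0.2521,  0.3183],
       [-0.9184, -0.3806, -0.108 , -0.5436],
       [-0.0005,  0.2743, -0.9617,  0.384 ],
       [ 0.    ,  0.    ,  0.    ,  1.    ]])}
```

View pics/scene0.png

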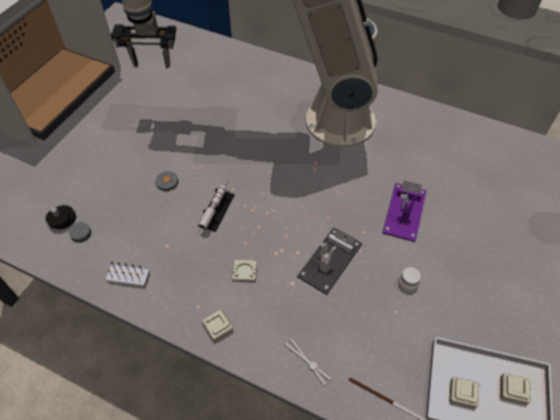

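View pics/side0.png

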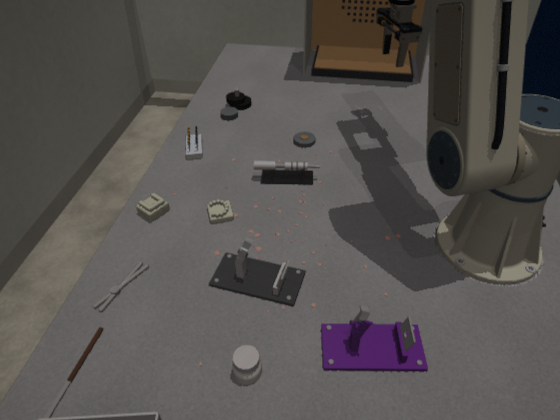

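The candidates are:
- **Stand:** the dark steel one at scene (330,262), side (258,278), and a purple one at (405,212) that I rule out on colour.
- **Handpiece:** a rod in the black rest at scene (214,206), side (287,167). The brown-handled tool at (385,393) and the tweezers at (308,362) are not it.

I'll check my choice in a close crop.

Run:
```python
import cv2,numpy as np
s=cv2.imread("pics/scene0.png");d=cv2.imread("pics/side0.png")
def c(im,x,y,w,h,k): return cv2.resize(im[y:y+h,x:x+w],None,fx=k,fy=k,interpolation=cv2.INTER_CUBIC)
# scene handpiece (190,170) 50x75 x4 ; side etc.  all 400x300 tiles
a=c(s,180,172,80,60,5);b=c(d,245,145,80,60,5)
e=c(s,290,222,80,60,5)[:300];g=c(d,205,235,107,80,3.75)[:300,:400]
g=cv2.resize(d[232:307,208:308],(400,300),interpolation=cv2.INTER_CUBIC)
e=cv2.resize(s[225:294,290:382],(400,300),interpolation=cv2.INTER_CUBIC)
m=np.vstack([np.hstack([a,b]),np.hstack([e,g])])
m=np.clip(m.astype(float)*1.6,0,255).astype(np.uint8)
cv2.imwrite("pics/mos1.png",m)
```

```text
(no output)
```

View pics/mos1.png

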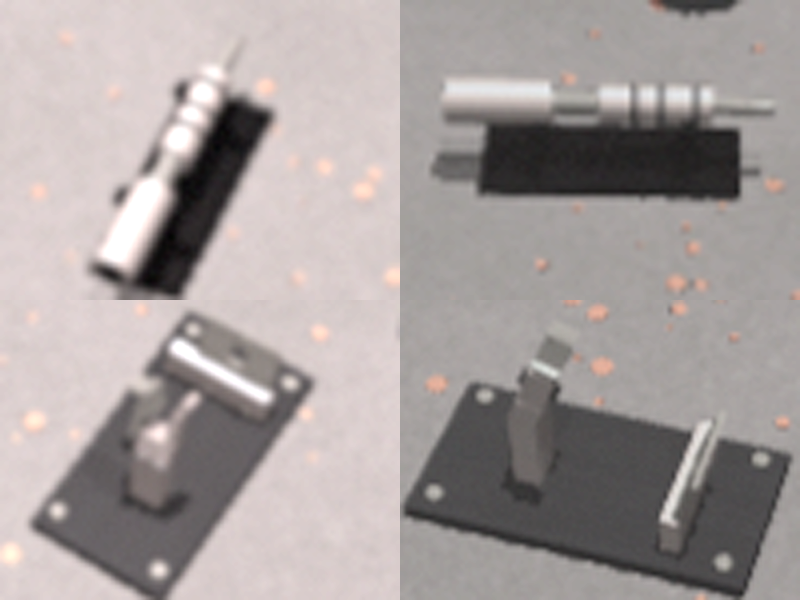

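The nose points up and to the right in the scene view, and right in the side view. The dark steel stand has its eyelet plate at the -x end: scene top, side right. I'll triangulate from these.

```bash
cat > h.py <<'E'
import numpy as np,cv2
from rig import env
np.set_printoptions(precision=4,suppress=True)
def ray(name,u,v,cal=None):
    c=cal or env.calibration(name);f=210/np.tan(np.radians(c["fovy"]/2));T=np.array(c["pose"])
    a=np.array([u-c["cx"],v-c["cy"]])
    if name=="wrist":
        r=np.hypot(*a);t=r/f;d=np.r_[a/max(r,1e-9)*np.sin(t),np.cos(t)]
    else: d=np.r_[a/f,1]
    d=T[:3,:3]@d;return T[:3,3],d/np.linalg.norm(d)
def plane(name,u,v,z,cal=None):
    o,d=ray(name,u,v,cal);return o+d*(z-o[2])/d[2]
def proj(name,P,cal=None):
    c=cal or env.calibration(name);f=210/np.tan(np.radians(c["fovy"]/2));T=np.array(c["pose"])
    q=T[:3,:3].T@(np.asarray(P)-T[:3,3])
    if name=="wrist":
        r=np.hypot(q[0],q[1]);t=np.arctan2(r,q[2]);return np.r_[c["cx"],c["cy"]]+f*t*q[:2]/r
    return np.r_[c["cx"],c["cy"]]+f*q[:2]/q[2]
E
python3 - <<'E'
from h import *
S=lambda x,y,k,ox,oy:((x+.5)/k-.5+ox,(y+.5)/k-.5+oy)
for nm,k,ox,oy,pts in(("scene",5,180,172,[(115,260),(237,43)]),("side",5,245,145,[(44,100),(373,107)])):
    t,n=[plane(nm,*S(x,y,k,ox,oy),.045) for x,y in pts]
    print(nm,"tail",t,"nose",n,"len",np.linalg.norm(t-n),"neck",n+(t-n)*113/188,"yaw",np.arctan2(*(t-n)[1::-1]))
for nm,k,ox,oy,pts in(("scene",4.348,290,225,[(194,29),(290,83),(159,269),(58,211)]),("side",4,208,232,[(361,159),(323,262),(33,192),(85,96)])):
    P=np.array([plane(nm,*S(x,y,k,ox,oy),.0105) for x,y in pts]);print(nm,P,P.mean(0))
    print([np.linalg.norm(P[i]-P[(i+1)%4]) for i in range(4)])
    d=P[2]+P[3]-P[0]-P[1];print("yaw",np.arctan2(d[1],d[0]))
E
```

```text
scene tail [ 0.6152 -0.1866  0.045 ] nose [ 0.4415 -0.2028  0.045 ] len 0.17453264499617738 neck [ 0.5459 -0.193   0.045 ] yaw 0.09305066980023424
side tail [ 0.6237 -0.186   0.045 ] nose [ 0.4367 -0.2059  0.045 ] len 0.1880441885677774 neck [ 0.5491 -0.1939  0.045 ] yaw 0.10611755974609434
scene [[0.4491 0.1629 0.0105]
 [0.4612 0.2376 0.0105]
 [0.6286 0.2129 0.0105]
 [0.6186 0.1378 0.0105]] [0.5394 0.1878 0.0105]
[np.float64(0.07568227293831564), np.float64(0.1692474092784579), np.float64(0.07576443598069672), np.float64(0.17129063481486276)]
yaw -0.14696287100406513
side [[0.4509 0.1594 0.0105]
 [0.4622 0.2345 0.0105]
 [0.6314 0.2095 0.0105]
 [0.6198 0.1344 0.0105]] [0.5411 0.1845 0.0105]
[np.float64(0.0759410236861188), np.float64(0.1711140858535974), np.float64(0.07605036927986782), np.float64(0.17078628136358562)]
yaw -0.14693694085186532
```

Request:
jog_arm --increments '[{"x": 0.53, "y": 0.93, "rz": 1}, {"x": 0.53, "y": 0.93, "rz": 1}, {"x": 0.53, "y": 0.93, "rz": 1}, {"x": 0.53, "y": 0.93, "rz": 1}, {"x": 0.53, "y": 0.93, "rz": 1}, {"x": 0.53, "y": 0.93, "rz": 1}, {"x": 0.53, "y": 0.93, "rz": 1}, {"x": 0.53, "y": 0.93, "rz": 1}, {"x": 0.53, "y": 0.93, "z": -0.3, "rz": 1}, {"x": 0.53, "y": 0.93, "z": -0.3, "rz": 1}, {"x": 0.53, "y": 0.93, "z": -0.3, "rz": 1}, {"x": 0.53, "y": 0.93, "z": -0.3, "rz": 1}]'

```text
validation failed for argument at $.in...
```

Request:
jog_arm --increments '[{"rz": 0.5}, {}, {}]'

```text
validation failed for argument at $.in...
```

Run:
```python
from h import *
import pickle
s=env.get_state();c=env.calibration("wrist");im=env.snapshot("wrist");cv2.imwrite("pics/w1.png",im);pickle.dump(c,open("w1.pkl","wb"))
print(s["time_s"],s["position"],s["tool_rot"],s["joint_pos"],c["pose"][:3,3])
```

```text
0.15 [ 0.2472 -0.5736  0.1842] [-3.1406 -0.      0.4068] [-1.1664  0.3535  1.6339  0.      1.1552 -0.0024] [ 0.3184 -0.5437  0.3841]
```

View pics/w1.png

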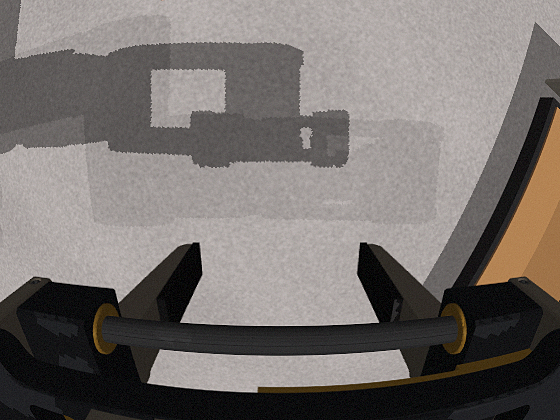

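The arm didn't move because the rows were refused, so this picture only shows the start pose: fingers at the bottom, bare bench. I'll resend with all six keys in every row.

Request:
jog_arm --increments '[{"x": 0.53, "y": 0.93, "z": 0, "rx": 0, "ry": 0, "rz": 1}, {"x": 0.53, "y": 0.93, "z": 0, "rx": 0, "ry": 0, "rz": 1}, {"x": 0.53, "y": 0.93, "z": 0, "rx": 0, "ry": 0, "rz": 1}, {"x": 0.53, "y": 0.93, "z": 0, "rx": 0, "ry": 0, "rz": 1}, {"x": 0.53, "y": 0.93, "z": 0, "rx": 0, "ry": 0, "rz": 1}, {"x": 0.53, "y": 0.93, "z": 0, "rx": 0, "ry": 0, "rz": 1}, {"x": 0.53, "y": 0.93, "z": 0, "rx": 0, "ry": 0, "rz": 1}, {"x": 0.53, "y": 0.93, "z": 0, "rx": 0, "ry": 0, "rz": 1}, {"x": 0.53, "y": 0.93, "z": -0.3, "rx": 0, "ry": 0, "rz": 1}, {"x": 0.53, "y": 0.93, "z": -0.3, "rx": 0, "ry": 0, "rz": 1}, {"x": 0.53, "y": 0.93, "z": -0.3, "rx": 0, "ry": 0, "rz": 1}, {"x": 0.53, "y": 0.93, "z": -0.3, "rx": 0, "ry": 0, "rz": 1}]'

```text
time_s: 1.7
position: [0.6148, 0.0715, 0.1166]
tool_rot: [3.141, 0.0, 1.37]
force: [0.1, -0.4, 0.2]
grip_width: 0.0919
grip_force: 0.0
```

Request:
jog_arm --increments '[{"x": 0, "y": 0, "z": 0, "rx": 0, "ry": 0, "rz": 0.3}, {"x": 0, "y": 0, "z": 0, "rx": 0, "ry": 0, "rz": 0}, {"x": 0, "y": 0, "z": 0, "rx": 0, "ry": 0, "rz": 0}]'

```text
time_s: 2.08
position: [0.6137, 0.0684, 0.1177]
tool_rot: [3.141, 0.0, 1.389]
force: [-0.3, -1.0, -0.2]
grip_width: 0.092
grip_force: 0.0
```

Run:
```python
from h import *
import pickle
s=env.get_state();c=env.calibration("wrist");im=env.snapshot("wrist");cv2.imwrite("pics/w2.png",im);pickle.dump(c,open("w2.pkl","wb"))
print(s["time_s"],s["position"],s["tool_rot"],s["joint_pos"],c["pose"][:3,3])
# predicted pixels of stand bolts and nominal eyelet guess
for p in [(.46,.236,.01),(.45,.161,.01),(.63,.211,.01),(.619,.136,.01),(.481,.194,.05)]: print(proj("wrist",p,c))
```

```text
2.075 [0.6137 0.0684 0.1177] [3.1414 0.0002 1.389 ] [ 0.1087  0.41    1.7103 -0.0003  1.0211  0.2907] [0.6277 0.1441 0.3177]
[102.3171  72.1477]
[107.3918 143.4314]
[268.4241  51.1837]
[271.441  130.1613]
[106.8859 103.7085]
```

View pics/w2.png

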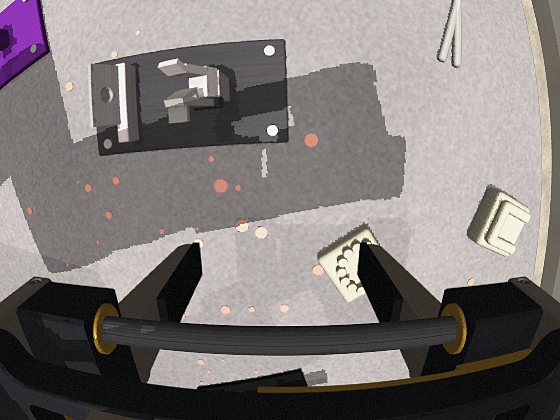

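The stand is top left. The eyelet plate shows its hole near (107,95), with a bright bar at (125,100) and the fork around (200,85). The bolts at (269,50), (272,130) and (108,143) match the prediction to about 1 px. I'll enlarge this area.

Run:
```python
import cv2,numpy as np
im=cv2.imread("pics/w2.png")
m=cv2.resize(im[50:150,85:245],None,fx=5,fy=5,interpolation=cv2.INTER_CUBIC)
cv2.imwrite("pics/w2c.png",np.clip(m*1.7,0,255).astype(np.uint8))
```

```text
(no output)
```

View pics/w2c.png

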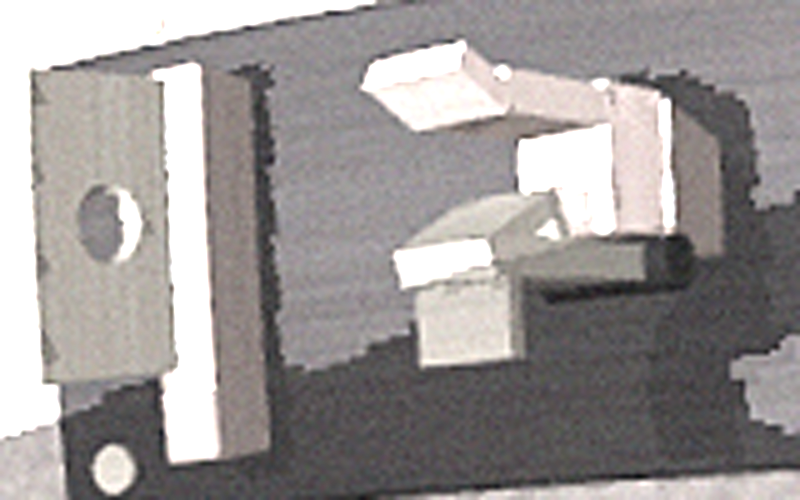

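```bash
cat >> h.py <<'E'
def frame(ox,oy,yaw,cx):
    ex=np.array([np.cos(yaw),np.sin(yaw),0]);ey=np.array([-ex[1],ex[0],0]);z=np.array([0,0,1.]);a=np.radians(20)
    R=np.c_[ex*np.cos(a)+z*np.sin(a),ey,-ex*np.sin(a)+z*np.cos(a)]
    return R,np.array([ox,oy,0])+ex*cx+z*.0835
E
python3 - <<'E'
from h import *
import pickle
c=pickle.load(open("w2.pkl","rb"))
B=[plane("wrist",u,v,.0105,c) for u,v in[(269.5,50),(272.5,130),(107.6,143.4)]];print(np.array(B))
d=B[1]-B[2];print("yaw",np.arctan2(d[1],d[0]),"len",np.linalg.norm(d),"ctr",(B[0]+B[2])/2)
o=(B[0]+B[2])/2;yaw=np.arctan2(d[1],d[0])
ex=np.array([np.cos(yaw),np.sin(yaw),0]);ey=np.array([-ex[1],ex[0],0])
H=plane("wrist",106.6,94.4,.0507,c)-o;print("hole",H+o,"stand xy",H@ex,H@ey)
cx=H@ex+.098*np.cos(.349)-.002*np.cos(.349);print("cx",cx)
for t in(cx,cx+.006):
    R,p=frame(o[0],o[1],yaw,t)
    for q in[(8,7.8,28),(-8,7.8,28),(8,-10,26),(-8,-10,26),(8,7.8,-7),(-8,7.8,-7),(8,-2,7.5),(-8,-2,7.5)]:
        u=proj("wrist",p+R@(np.array(q)/1e3),c);print(q,(u-[85,50]+.5)*5)
# plate corners: in crop
    for y in(-28,28):
        for z in(-18,18): print("plate",y,z,(proj("wrist",p+R@(np.array([-96,y+H@ey*1e3,z])/1e3),c)-[85,50]+.5)*5)
E
```

```text
[[0.6312 0.2119 0.0105]
 [0.62   0.136  0.0105]
 [0.4505 0.1609 0.0105]]
yaw -0.14623063215819723 len 0.17129530469487061 ctr [0.5409 0.1864 0.0105]
hole [0.4828 0.2022 0.0507] stand xy -0.05973960845496434 0.007219333091794745
cx 0.03047304507252694
(8, 7.8, 28) [464.2735 103.2767]
(-8, 7.8, 28) [370.9429 123.0825]
(8, -10, 26) [478.8568 237.8266]
(-8, -10, 26) [385.8042 252.3618]
(8, 7.8, -7) [609.435  125.7426]
(-8, 7.8, -7) [521.0209 140.4448]
(8, -2, 7.5) [556.2123 184.8667]
(-8, -2, 7.5) [465.564  199.2412]
plate -28 -18 [190.7046 370.8287]
plate -28 18 [ 43.8666 386.4537]
plate 28 -18 [177.1271  79.7553]
plate 28 18 [29.3367 68.2868]
(8, 7.8, 28) [508.6863  97.8193]
(-8, 7.8, 28) [412.577  117.2559]
(8, -10, 26) [522.9802 233.1617]
(-8, -10, 26) [427.1938 247.3983]
(8, 7.8, -7) [649.4363 122.0035]
(-8, 7.8, -7) [559.1233 136.3026]
(8, -2, 7.5) [598.0046 180.7699]
(-8, -2, 7.5) [505.1248 194.7851]
plate -28 -18 [218.3738 367.1219]
plate -28 18 [ 72.2425 382.0271]
plate 28 -18 [204.9228  74.3952]
plate 28 18 [57.8734 61.5603]
```

The fit is good: the predicted fork floor, jaw top and plate corners land on the picture. So clip x = +30.5 mm in the stand frame and the hole is at y = +7 mm. Next I'll hover over the handpiece tail, camera towards the nose and tool tilted 20°, so that the tool ends up vertical when the handpiece is parked.

```bash
cat >> h.py <<'E'
from scipy.spatial.transform import Rotation as Ro
def hpR(yaw,pitch): # tail-up slope pitch
    return frame(0,0,yaw,0)[0]@Ro.from_euler('y',np.radians(20)-pitch).as_matrix()
# tool in hp frame, flipped (tool x to nose), tilted 20 deg
A=np.radians(20)
zt=np.array([-np.sin(A),0,-np.cos(A)]);xt=np.array([-np.cos(A),0,np.sin(A)])
T_H=np.c_[xt,np.cross(zt,xt),zt]
def go(pos,R,n=None):
    s=env.get_state();d=np.asarray(pos)-s["position"]
    r=(Ro.from_matrix(R)*Ro.from_euler('xyz',s["tool_rot"]).inv()).as_rotvec()
    k=max(np.abs(d).max()/.06,np.abs(r).max()/.08)
    print("min rows %.1f"%k,"total units shift",d/.06,"turn",r/.08)
    if n: print("per row",d/.06/n,r/.08/n)
E
python3 - <<'E'
from h import *
R=hpR(.103,0);T=R@T_H
neck=np.array([.5485,-.1937,.045]);g=neck+R@[.047,0,0]+.019*T[:,2]
print(g);go(g+[0,0,.09],T,24)
E
```

```text
[ 0.5888 -0.1895  0.0271]
min rows 22.9 total units shift [-0.4178 -4.2977 -0.0109] turn [ 3.7053  3.4341 22.9316]
per row [-0.0174 -0.1791 -0.0005] [0.1544 0.1431 0.9555]
```

Request:
jog_arm --increments '[{"x": -0.017, "y": -0.18, "z": 0, "rx": 0.154, "ry": 0.143, "rz": 0.955}, {"x": -0.017, "y": -0.18, "z": 0, "rx": 0.154, "ry": 0.143, "rz": 0.955}, {"x": -0.017, "y": -0.18, "z": 0, "rx": 0.154, "ry": 0.143, "rz": 0.955}, {"x": -0.017, "y": -0.18, "z": 0, "rx": 0.154, "ry": 0.143, "rz": 0.955}, {"x": -0.017, "y": -0.18, "z": 0, "rx": 0.154, "ry": 0.143, "rz": 0.955}, {"x": -0.017, "y": -0.18, "z": 0, "rx": 0.154, "ry": 0.143, "rz": 0.955}, {"x": -0.017, "y": -0.18, "z": 0, "rx": 0.154, "ry": 0.143, "rz": 0.955}, {"x": -0.017, "y": -0.18, "z": 0, "rx": 0.154, "ry": 0.143, "rz": 0.955}, {"x": -0.017, "y": -0.18, "z": 0, "rx": 0.154, "ry": 0.143, "rz": 0.955}, {"x": -0.017, "y": -0.18, "z": 0, "rx": 0.154, "ry": 0.143, "rz": 0.955}, {"x": -0.017, "y": -0.18, "z": 0, "rx": 0.154, "ry": 0.143, "rz": 0.955}, {"x": -0.017, "y": -0.18, "z": 0, "rx": 0.154, "ry": 0.143, "rz": 0.955}]'

```text
time_s: 3.62
position: [0.6015, -0.0616, 0.1179]
tool_rot: [-3.053, -0.173, 2.303]
force: [0.1, 0.3, 0.4]
grip_width: 0.0918
grip_force: 0.0
```

Request:
jog_arm --increments '[{"x": -0.017, "y": -0.18, "z": 0, "rx": 0.154, "ry": 0.143, "rz": 0.955}, {"x": -0.017, "y": -0.18, "z": 0, "rx": 0.154, "ry": 0.143, "rz": 0.955}, {"x": -0.017, "y": -0.18, "z": 0, "rx": 0.154, "ry": 0.143, "rz": 0.955}, {"x": -0.017, "y": -0.18, "z": 0, "rx": 0.154, "ry": 0.143, "rz": 0.955}, {"x": -0.017, "y": -0.18, "z": 0, "rx": 0.154, "ry": 0.143, "rz": 0.955}, {"x": -0.017, "y": -0.18, "z": 0, "rx": 0.154, "ry": 0.143, "rz": 0.955}, {"x": -0.017, "y": -0.18, "z": 0, "rx": 0.154, "ry": 0.143, "rz": 0.955}, {"x": -0.017, "y": -0.18, "z": 0, "rx": 0.154, "ry": 0.143, "rz": 0.955}, {"x": -0.017, "y": -0.18, "z": 0, "rx": 0.154, "ry": 0.143, "rz": 0.955}, {"x": -0.017, "y": -0.18, "z": 0, "rx": 0.154, "ry": 0.143, "rz": 0.955}, {"x": -0.017, "y": -0.18, "z": 0, "rx": 0.154, "ry": 0.143, "rz": 0.955}, {"x": 0, "y": 0, "z": 0, "rx": 0, "ry": 0, "rz": 0.9}]'

```text
time_s: 5.12
position: [0.5901, -0.1809, 0.1177]
tool_rot: [-3.127, -0.337, -3.047]
force: [0.1, 0.2, 0.1]
grip_width: 0.092
grip_force: 0.0
```

Run:
```python
from h import *
import pickle
s=env.get_state();c=env.calibration("wrist");im=env.snapshot("wrist");cv2.imwrite("pics/w3.png",im);pickle.dump(c,open("w3.pkl","wb"))
print(s["time_s"],s["position"],s["tool_rot"],s["joint_pos"],c["pose"][:3,3])
R=hpR(.103,0);neck=np.array([.5485,-.1937,.045])
for x in(-113,-78,-13,13,75): print(x,proj("wrist",neck+R@[x/1e3,0,0],c))
go(neck+R@[.047,0,0]+.019*(R@T_H)[:,2]+[0,0,.09],R@T_H)
cv2.imwrite("pics/w3b.png",np.clip(im*1.4,0,255).astype(np.uint8))
```

```text
5.125 [ 0.5901 -0.1809  0.1177] [-3.1271 -0.3375 -3.0474] [-0.2255  0.6036  1.439  -0.1195  1.4173 -1.8557] [ 0.5831 -0.1791  0.332 ]
-113 [271.5182  74.4738]
-78 [271.4044 107.2372]
-13 [271.3433 175.1795]
13 [271.3874 204.1489]
75 [271.6648 274.0261]
min rows 0.2 total units shift [-0.0223 -0.1596 -0.0098] turn [ 0.1511  0.1614 -0.0009]
```

View pics/w3b.png

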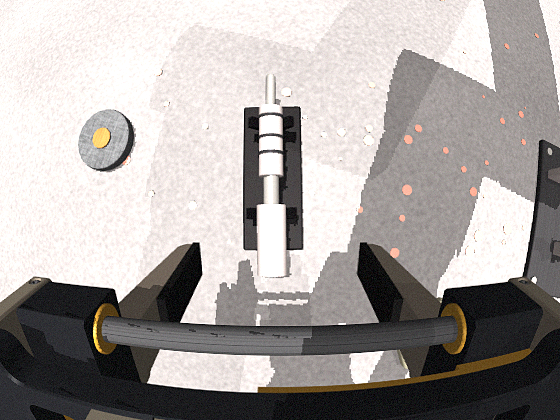

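The handpiece lies along column 271: tip at (270,74), neck from row 176 to row 205, tail end near row 275. That matches the estimate within 1–2 px, so I'll descend and grip.

Request:
jog_arm --increments '[{"x": -0.022, "y": -0.16, "z": -0.3, "rx": 0.151, "ry": 0.161, "rz": 0}, {"x": 0, "y": 0, "z": -0.5, "rx": 0, "ry": 0, "rz": 0}, {"x": 0, "y": 0, "z": -0.4, "rx": 0, "ry": 0, "rz": 0}, {"x": 0, "y": 0, "z": -0.31, "rx": 0, "ry": 0, "rz": 0}, {"x": 0, "y": 0, "z": 0, "rx": 0, "ry": 0, "rz": 0}, {"x": 0, "y": 0, "z": 0, "rx": 0, "ry": 0, "rz": 0}]'

```text
time_s: 5.92
position: [0.5898, -0.1886, 0.0271]
tool_rot: [-3.141, -0.349, -3.042]
force: [0.4, -0.5, -0.0]
grip_width: 0.0923
grip_force: 0.0
```

Run:
```python
from h import *
R=hpR(.103,0);neck=np.array([.5485,-.1937,.045])
go(neck+R@[.047,0,0]+.019*(R@T_H)[:,2],R@T_H);print(env.get_state())
```

```text
min rows 0.0 total units shift [-0.0161 -0.0161  0.0001] turn [0.0043 0.0022 0.0415]
{'time_s': 5.925, 'joint_pos': array([-0.24  ,  0.7124,  1.468 , -0.1191,  1.2934, -1.8586]), 'qd': array([ 0.0015, -0.0141, -0.0042,  0.    , -0.0015,  0.0007]), 'joint_torque': array([ -0.1288, -74.6496, -26.4671,  -0.5458,   1.8884,   0.0087]), 'position': array([ 0.5898, -0.1886,  0.0271]), 'tool_rot': array([-3.1412, -0.3489, -3.042 ]), 'force': array([ 0.3509, -0.4968, -0.0266]), 'wrist_torque': array([ 0.0769, -0.3153,  0.0078]), 'grip_force': 0.0, 'grip_width': 0.09230868678517248}
```

Request:
jog_arm --increments '[{"x": -0.016, "y": -0.016, "z": 0, "rx": 0, "ry": 0, "rz": 0}, {"x": 0, "y": 0, "z": 0, "rx": 0, "ry": 0, "rz": 0}, {"x": 0, "y": 0, "z": 0, "rx": 0, "ry": 0, "rz": 0}, {"x": 0, "y": 0, "z": 0, "rx": 0, "ry": 0, "rz": 0}, {"x": 0, "y": 0, "z": 0, "rx": 0, "ry": 0, "rz": 0}, {"x": 0, "y": 0, "z": 0, "rx": 0, "ry": 0, "rz": 0}]' --gripper -1

```text
time_s: 6.68
position: [0.5883, -0.1894, 0.0266]
tool_rot: [-3.142, -0.35, -3.042]
force: [-0.3, -0.7, -0.3]
grip_width: 0.0337
grip_force: 0.0
```

Request:
jog_arm --increments '[{"x": 0, "y": 0, "z": 0, "rx": 0, "ry": 0, "rz": 0}, {"x": 0, "y": 0, "z": 0, "rx": 0, "ry": 0, "rz": 0}, {"x": 0, "y": 0, "z": 0, "rx": 0, "ry": 0, "rz": 0}]' --gripper -1

```text
time_s: 7.05
position: [0.5887, -0.1894, 0.0269]
tool_rot: [-3.141, -0.349, -3.042]
force: [0.8, 0.2, 2.6]
grip_width: 0.0038
grip_force: 1.2
```

Request:
jog_arm --increments '[{"x": 0, "y": 0, "z": 0.3, "rx": 0, "ry": 0, "rz": 0}, {"x": 0, "y": 0, "z": 0.7, "rx": 0, "ry": 0, "rz": 0}, {"x": 0, "y": 0, "z": 0.7, "rx": 0, "ry": 0, "rz": 0}, {"x": 0, "y": 0, "z": 0.3, "rx": 0, "ry": 0, "rz": 0}, {"x": 0, "y": 0, "z": 0, "rx": 0, "ry": 0, "rz": 0}]'

```text
time_s: 7.68
position: [0.589, -0.1896, 0.1478]
tool_rot: [-3.141, -0.347, -3.042]
force: [-0.1, -0.1, -1.3]
grip_width: 0.0002
grip_force: 0.0
```

Run:
```python
from h import *
import pickle
s=env.get_state();c=env.calibration("wrist");im=env.snapshot("wrist");pickle.dump((c,s),open("w4.pkl","wb"));cv2.imwrite("pics/w4.png",im)
print(s)
T=Ro.from_euler('xyz',s["tool_rot"]).as_matrix();R=T@T_H.T;g=s["position"]-.019*T[:,2]
for x in(-113,-78,-13,13,75): print(x,proj("wrist",g+R@[(x-47)/1e3,0,0],c))
m=cv2.resize(im[0:300,170:370],(400,600),interpolation=cv2.INTER_CUBIC);cv2.imwrite("pics/w4c.png",np.clip(m*1.3,0,255).astype(np.uint8))
```

```text
{'time_s': 7.675, 'joint_pos': array([-0.2416,  0.585 ,  1.4028, -0.1154,  1.4826, -1.8827]), 'qd': array([-0.001 ,  0.0349,  0.0354,  0.0018, -0.0216,  0.0017]), 'joint_torque': array([ -0.0095, -75.5612, -32.907 ,  -0.6511,   2.229 ,  -0.0268]), 'position': array([ 0.589 , -0.1896,  0.1478]), 'tool_rot': array([-3.1406, -0.3472, -3.0423]), 'force': array([-0.0529, -0.0745, -1.3283]), 'wrist_torque': array([ 0.0798, -0.37  , -0.0083]), 'grip_force': 0.0, 'grip_width': 0.0002162933787447064}
-113 [280.0636  22.6417]
-78 [280.1145  62.6328]
-13 [280.1918 154.0476]
13 [280.2097 195.6033]
75 [280.209  297.1796]
```

View pics/w4c.png

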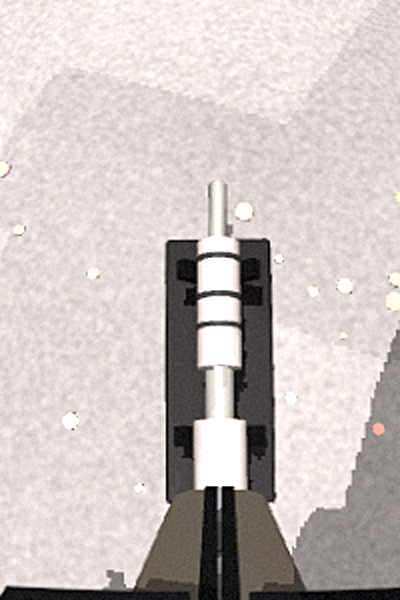

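The fingers shut on nothing: width is 0 and the handpiece is still in the rest. I'll check where it lies against the closed fingertips.

Run:
```python
from h import *
import pickle
c,s=pickle.load(open("w4.pkl","rb"));print("tcp px",proj("wrist",s["position"],c))
for r,x in((90.3,-113),(118.5,-78),(183.5,-13),(209,13)): print(x,plane("wrist",279,r,.045,c))
R=hpR(.103,0);neck=np.array([.5485,-.1937,.045])
for x in(-113,-78,-13,13,75): print(x,proj("wrist",neck+R@[x/1e3,0,0],c))
c3=pickle.load(open("w3.pkl","rb"));print("w3 tcp",proj("wrist",[ 0.5901,-0.1809,0.1177],c3))
d=env.snapshot("side");q=env.snapshot("scene")
m=np.hstack([cv2.resize(d[115:215,230:360],(400,308),interpolation=cv2.INTER_CUBIC),cv2.resize(q[150:250,160:290],(400,308),interpolation=cv2.INTER_CUBIC)])
cv2.imwrite("pics/m5.png",np.clip(m*1.5,0,255).astype(np.uint8))
```

```text
tcp px [280.1542 240.3239]
-113 [ 0.4361 -0.2059  0.045 ]
-78 [ 0.4683 -0.2027  0.045 ]
-13 [ 0.5358 -0.1959  0.045 ]
13 [ 0.5609 -0.1934  0.045 ]
-113 [279.5677  90.3717]
-78 [279.691  120.9815]
-13 [279.9274 183.3366]
13 [280.0214 209.6363]
75 [280.2337 272.9474]
w3 tcp [280.1073 240.3092]
```

View pics/m5.png

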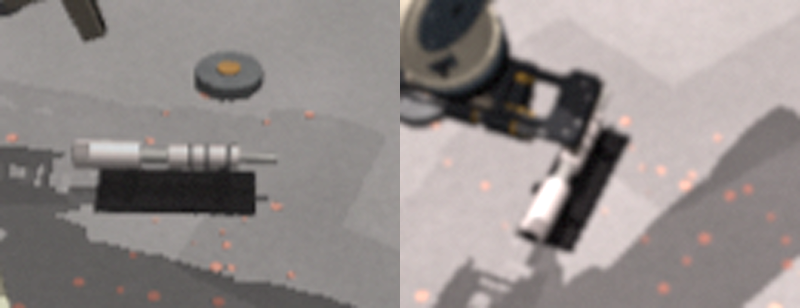

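The handpiece hasn't moved: its neck is still at x=0.5485. I'll reopen, go back down and close partway, then look from all three cameras.

Request:
jog_arm --increments '[{"x": 0, "y": 0, "z": 0, "rx": 0, "ry": 0, "rz": 0}, {"x": 0, "y": 0, "z": 0, "rx": 0, "ry": 0, "rz": 0}, {"x": 0, "y": 0, "z": 0, "rx": 0, "ry": 0, "rz": 0}, {"x": 0, "y": 0, "z": 0, "rx": 0, "ry": 0, "rz": 0}, {"x": 0, "y": 0, "z": -0.4, "rx": 0, "ry": 0, "rz": 0}, {"x": 0, "y": 0, "z": -0.6, "rx": 0, "ry": 0, "rz": 0}, {"x": 0, "y": 0, "z": -0.6, "rx": 0, "ry": 0, "rz": 0}, {"x": 0, "y": 0, "z": -0.41, "rx": 0, "ry": 0, "rz": 0}, {"x": 0, "y": 0, "z": 0, "rx": 0, "ry": 0, "rz": 0}]' --gripper 0.3

```text
time_s: 8.95
position: [0.5868, -0.189, 0.0244]
tool_rot: [3.14, -0.353, -3.041]
force: [0.3, 0.1, 0.1]
grip_width: 0.0596
grip_force: 0.0
```

Request:
jog_arm --increments '[{"x": 0, "y": 0, "z": 0, "rx": 0, "ry": 0, "rz": 0}, {"x": 0, "y": 0, "z": 0, "rx": 0, "ry": 0, "rz": 0}, {"x": 0, "y": 0, "z": 0, "rx": 0, "ry": 0, "rz": 0}]' --gripper -0.5

```text
time_s: 9.32
position: [0.5889, -0.1895, 0.027]
tool_rot: [-3.141, -0.348, -3.042]
force: [0.3, 0.1, -0.3]
grip_width: 0.0317
grip_force: 0.0
```

Run:
```python
from h import *
import pickle
s=env.get_state();c=env.calibration("wrist");w=env.snapshot("wrist");d=env.snapshot("side");q=env.snapshot("scene")
pickle.dump((c,s,w,d,q),open("w6.pkl","wb"))
print(s["time_s"],s["position"],s["grip_width"],s["force"],s["grip_force"])
R=lambda im:cv2.resize(im,(400,300),interpolation=cv2.INTER_CUBIC)
m=np.vstack([np.hstack([R(d[135:195,245:325]),R(q[172:232,180:260])]),np.hstack([R(w[60:285,130:430]),R(w[160:280,200:360])])])
cv2.imwrite("pics/m6.png",np.clip(m*1.5,0,255).astype(np.uint8))
```

```text
9.325 [ 0.5889 -0.1895  0.027 ] 0.03168584426624184 [ 0.3327  0.1095 -0.2867] 0.0
```

View pics/m6.png

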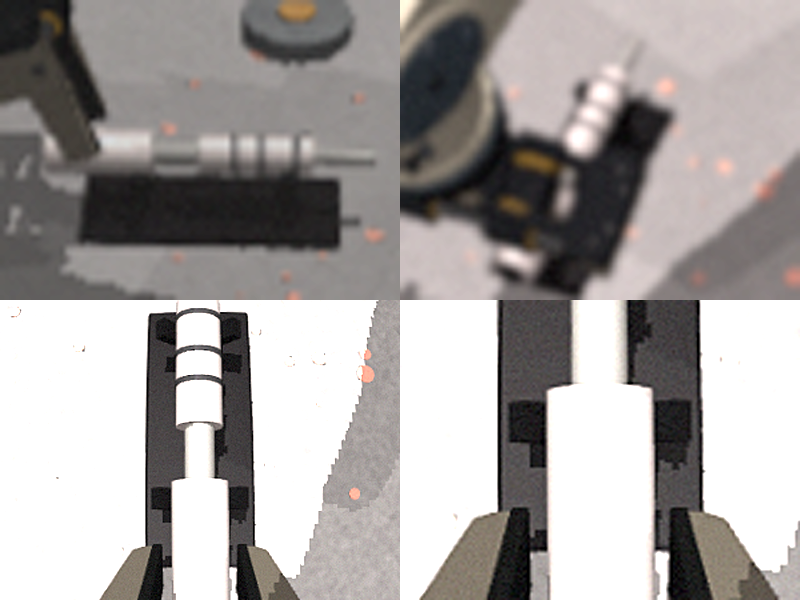

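The fingers straddle the tail, but in the side view the near fingertip ends at about side (264,166), which is axis height rather than below it. I'll check that numerically.

Run:
```python
from h import *
import pickle
c,s,w,d,q=pickle.load(open("w6.pkl","rb"))
T=Ro.from_euler('xyz',s["tool_rot"]).as_matrix();p=s["position"]
for b in(-.010,0,.010):
  for k in(0,-.019,-.04):
    for y in(-.0158,-.034): print("x",b,"z",k,"y",y,"side",(proj("side",p+T@[b,y,k])-[245,135])*5, "wrist",proj("wrist",p+T@[b,y,k],c))
print("axis",(proj("side",[.5889,-.1895,.045])-[245,135])*5,(proj("side",[.5889,-.1895,.0])-[245,135])*5)
```

```text
x -0.01 z 0 y -0.0158 side [ 90.21   162.4549] wrist [256.6057 254.1337]
x -0.01 z 0 y -0.034 side [ 92.8372 143.927 ] wrist [229.7594 253.8668]
x -0.01 z -0.019 y -0.0158 side [ 77.8809 137.3764] wrist [254.6013 266.4125]
x -0.01 z -0.019 y -0.034 side [ 80.6579 118.9482] wrist [225.4605 266.0091]
x -0.01 z -0.04 y -0.0158 side [ 64.0028 109.1469] wrist [251.9741 282.649 ]
x -0.01 z -0.04 y -0.034 side [66.951  90.8364] wrist [219.848  282.0164]
x 0 z 0 y -0.0158 side [106.099  158.1592] wrist [256.2385 240.2564]
x 0 z 0 y -0.034 side [108.5681 139.6407] wrist [228.9713 240.0688]
x 0 z -0.019 y -0.0158 side [ 93.8845 132.9956] wrist [254.1381 251.5579]
x 0 z -0.019 y -0.034 side [ 96.5012 114.578 ] wrist [224.4699 251.2504]
x 0 z -0.04 y -0.0158 side [ 80.1349 104.6693] wrist [251.3618 266.6185]
x 0 z -0.04 y -0.034 side [82.9203 86.3708] wrist [218.5452 266.1032]
x 0.01 z 0 y -0.0158 side [122.048  153.8472] wrist [255.8892 225.9062]
x 0.01 z 0 y -0.034 side [124.3579 135.3383] wrist [228.222  225.8069]
x 0.01 z -0.019 y -0.0158 side [109.9491 128.598 ] wrist [253.6951 236.1012]
x 0.01 z -0.019 y -0.034 side [112.4043 110.1913] wrist [223.5233 235.9032]
x 0.01 z -0.04 y -0.0158 side [ 96.3291 100.1745] wrist [250.7713 249.7882]
x 0.01 z -0.04 y -0.034 side [98.9504 81.8881] wrist [217.2903 249.412 ]
axis [102.9202 149.4698] [105.5023 211.5743]
```

The side view puts the real fingertip about 25 mm short of where the stated TCP says, so the fingers closed over the top of the tail. That also fits the +2.6 N upward push. I'll go lower with the fingers astride and watch the force.

Request:
jog_arm --increments '[{"x": 0, "y": 0, "z": -0.1, "rx": 0, "ry": 0, "rz": 0}, {"x": 0, "y": 0, "z": -0.1, "rx": 0, "ry": 0, "rz": 0}, {"x": 0, "y": 0, "z": -0.05, "rx": 0, "ry": 0, "rz": 0}, {"x": 0, "y": 0, "z": 0, "rx": 0, "ry": 0, "rz": 0}]' --gripper -0.2

```text
time_s: 9.98
position: [0.588, -0.1893, 0.0105]
tool_rot: [3.141, -0.35, -3.042]
force: [0.1, -1.7, 0.2]
grip_width: 0.0365
grip_force: 0.0
```

Run:
```python
from h import *
import pickle
s=env.get_state();d=env.snapshot("side");c,s0,w,d0,q=pickle.load(open("w6.pkl","rb"))
print(s["time_s"],s["position"],s["grip_width"],s["force"])
# finger lower tip edge along its axis on side view: brownish finger vs bright hp; print luminance columns
for nm,im in(("old",d0),("new",d)):
    g=cv2.cvtColor(im,cv2.COLOR_BGR2GRAY);print(nm);print(g[154:180,254:276:1])
```

```text
9.975 [ 0.588  -0.1893  0.0105] 0.036465390000132616 [ 0.1473 -1.6799  0.1673]
old
[[ 42  41  42  42  40  45  28  17  15  20  30  76  95  95  95  96  97  96
   96  96  96  96]
 [ 42  42  42  43  41  44  35  22  19  18  24  53  91  97  96  95  96  96
   95  96  94  95]
 [ 42  43  43  41  42  39  43  26  17  17  17  34  88  98  97  95  97  96
   96  95  96  93]
 [ 42  41  42  42  42  42  52  36  23  18  20  25  76  95  98  97  96  98
   97  96  96  96]
 [ 40  44  42  43  42  44  46  46  28  17  36  42  77  94  95  97  96  96
   97  99  98  97]
 [ 47  43  44  43  43  43  43  51  36  66  79  79  92  96  96  96  96  95
   97  99  98  96]
 [ 60  43  42  43  42  42  43  49  49  74 104 109 104 103 103 102 103 103
  103 103 103 101]
 [ 78  52  42  43  42  42  42  45  52  51 113 126 124 122 122 121 122 123
  122 121 121 108]
 [112  89  53  41  43  42  43  42  50  40  94 133 141 141 139 138 139 138
  138 139 138 109]
 [123 119  70  43  43  43  43  41  45  45  55 128 145 145 143 144 144 141
  141 141 140 109]
 [113 121  85  51  43  43  41  41  42  50  36 107 133 136 136 136 138 133
  130 128 128
[... 3124 characters left out ...]
5  21  20  21  23  22  18  16
   15  19  15  22]
 [ 57  58  58  58  54  49  53  45  27  20  21  21  19  19  20  20  19  17
   16  17  17  19]
 [ 57  58  59  58  58  59  77  60  30  19  17  18  16  19  18  18  19  17
   16  16  17  19]
 [ 58  58  58  60  59  60  74  54  26  20  16  19  18  20  17  19  19  19
   18  16  18  19]
 [ 57  58  58  58  58  59  58  38  22  21  19  18  17  18  18  19  18  18
   16  16  17  17]
 [ 57  59  58  58  58  58  58  36  20  19  18  18  18  20  19  19  18  16
   16  18  18  19]
 [ 59  57  58  57  58  58  58  34  18  19  19  20  22  18  18  20  19  17
   19  18  22  20]
 [ 59  58  58  57  57  58  53  32  19  20  21  22  24  22  21  20  18  20
   19  21  22  21]]
```

Request:
jog_arm --increments '[{"x": 0, "y": 0, "z": -0.04, "rx": 0, "ry": 0, "rz": 0}, {"x": 0, "y": 0, "z": -0.04, "rx": 0, "ry": 0, "rz": 0}, {"x": 0, "y": 0, "z": 0, "rx": 0, "ry": 0, "rz": 0}]'

```text
time_s: 10.4
position: [0.5882, -0.1894, 0.006]
tool_rot: [3.142, -0.35, -3.042]
force: [-0.1, -0.6, -0.8]
grip_width: 0.0366
grip_force: 0.0
```

Request:
jog_arm --increments '[{"x": 0, "y": 0, "z": 0, "rx": 0, "ry": 0, "rz": 0}, {"x": 0, "y": 0, "z": 0, "rx": 0, "ry": 0, "rz": 0}, {"x": 0, "y": 0, "z": 0, "rx": 0, "ry": 0, "rz": 0}, {"x": 0, "y": 0, "z": 0, "rx": 0, "ry": 0, "rz": 0}]' --gripper -1

```text
time_s: 10.9
position: [0.5884, -0.1893, 0.0063]
tool_rot: [3.142, -0.349, -3.042]
force: [0.4, 1.2, 1.1]
grip_width: 0.0255
grip_force: 30.0
```

Gripped: width 25.5 mm, force 30 N. I'll save the grasp relation while the handpiece is still in the rest, then lift and compare wrist pictures to check for slip.

Run:
```python
from h import *
import pickle
s=env.get_state();c=env.calibration("wrist");w=env.snapshot("wrist")
T=Ro.from_euler('xyz',s["tool_rot"]).as_matrix();R=hpR(.103,0);neck=np.array([.5485,-.1937,.045])
Rth=T.T@R;pth=T.T@(neck-s["position"]);pickle.dump((c,w,Rth,pth),open("grasp.pkl","wb"));print(pth)
for x in(-113,-78,-13,13):print(proj("wrist",neck+R@[x/1e3,0,0],c))
```

```text
[ 0.051  -0.0004 -0.0227]
[278.8796   5.2449]
[279.0414  46.8405]
[279.4075 145.636 ]
[279.57   191.7733]
```

Request:
jog_arm --increments '[{"x": 0, "y": 0, "z": 0.1, "rx": 0, "ry": 0, "rz": 0}, {"x": 0, "y": 0, "z": 0.3, "rx": 0, "ry": 0, "rz": 0}, {"x": 0, "y": 0, "z": 0.5, "rx": 0, "ry": 0, "rz": 0}, {"x": 0, "y": 0, "z": 0.5, "rx": 0, "ry": 0, "rz": 0}, {"x": 0, "y": 0, "z": 0.5, "rx": 0, "ry": 0, "rz": 0}, {"x": 0, "y": 0, "z": 0.1, "rx": 0, "ry": 0, "rz": 0}, {"x": 0, "y": 0, "z": 0, "rx": 0, "ry": 0, "rz": 0}]'

```text
time_s: 11.82
position: [0.5884, -0.1895, 0.1264]
tool_rot: [-3.141, -0.349, -3.042]
force: [-0.8, 0.9, -1.5]
grip_width: 0.0252
grip_force: 30.0
```

```bash
cat >> h.py <<'E'
def check(w):
    "fit wrist-image shift of hp features against the grasp picture"
    import pickle
    c0,w0,_,_=pickle.load(open("grasp.pkl","rb"))
    for nm,(r0,r1,a,b) in dict(tip=(30,62,262,296),sleeve=(75,150,258,300),neck=(150,185,258,300)).items():
        t=w0[r0:r1,a:b];m=cv2.matchTemplate(w[r0-12:r1+12,a-12:b+12],t,cv2.TM_CCOEFF_NORMED)
        _,v,_,l=cv2.minMaxLoc(m);print(nm,"shift",l[0]-12,l[1]-12,"score %.2f"%v)
E
python3 - <<'E'
from h import *
s=env.get_state();w=env.snapshot("wrist");print(s["time_s"],s["position"],s["force"],s["grip_width"],s["grip_force"]);cv2.imwrite("pics/w7.png",w)
check(w)
g=cv2.cvtColor(w,cv2.COLOR_BGR2GRAY);print(g[0:220:4,264:296:2])
E
```

```text
11.825 [ 0.5884 -0.1895  0.1264] [-0.7838  0.9296 -1.461 ] 0.02521464636130304 29.985500872135162
tip shift 0 1 score 0.91
sleeve shift 0 1 score 0.87
neck shift 0 3 score 0.99
[[186 184 191 190 180 196 190 183 181 183 187 181 184 183 178 184]
 [195 194 192 192 170 178 200 187 185 192 188 184 182 183 181 176]
 [193 188 190 188 120 160 180 186 178 157 150 185 179 179 179 195]
 [189 185 190 185 106 162 184 189 175 157  79 198 193 188 188 186]
 [184 183 193 197 112 166 182 188 179 156  82 184 178 181 188 180]
 [187 190 181 187 116 171 184 189 180 153  86 186 177 176 184 175]
 [178 175 188 191 121 165 184 190 180 156  82 189 185 191 188 180]
 [167 182 176 186 124 167 184 193 179 152  88 204 186 185 178 174]
 [181 180 182 181 130 166 181 192 172 157  94 187 181 186 182 173]
 [180 184 183 177 126 167 188 193 173 151  99 180 191 181 184 180]
 [181 174 166 165 177 228 241 240 239 227 164 187 173 173 172 178]
 [183 206 212 221 224 231 232 232 231 225 221 213 203 197 169 174]
 [179 203 214 221 226 234 234 234 231 229 218 215 207 192 174 135]
 [190 146  60  44  53  61  64  66  59  59  59  45  5
[... 2062 characters left out ...]
 173 170 153 141  99  19  15]
 [ 52  63 137 160 174 181 210 238 208 181 168 158 137 106  13  23]
 [ 48  65 133 153 179 183 212 237 213 181 163 152 136 110  23  15]
 [ 48  58 134 156 172 177 207 237 213 175 165 154 134  98  10  17]
 [210 219 220 229 230 237 235 234 235 236 231 227 224 215 208 201]
 [209 218 218 228 231 235 233 235 236 235 233 227 224 217 203 201]
 [210 217 219 229 226 234 234 234 235 236 233 225 218 214 206 201]
 [211 217 221 231 229 234 235 236 236 233 233 227 219 214 206 199]
 [211 220 217 230 227 236 236 234 235 235 234 223 221 216 209 202]
 [206 217 221 228 230 235 234 234 235 234 233 228 220 215 208 203]
 [206 219 219 228 231 236 234 234 234 235 234 225 220 213 210 204]]
```

```bash
cat >> h.py <<'E'
def edges(w):
    "subpixel rows of the 4 steps on the ridge (left flank for the pin, where it contrasts)"
    g=cv2.cvtColor(w,cv2.COLOR_BGR2GRAY).astype(float)
    def e(r0,r1,a,b):
        p=g[r0:r1,a:b].mean(1);d=np.abs(np.diff(cv2.GaussianBlur(p[:,None],(1,3),0)[:,0]));i=d.argmax();k=slice(max(i-2,0),i+3)
        return r0+.5+np.sum(d[k]*np.arange(len(d))[k])/d[k].sum()
    return [e(0,16,271,274),e(30,46,266,271),e(136,154,288,294),e(180,200,266,272)]
E
python3 - <<'E'
from h import *
import pickle
from scipy.optimize import least_squares
c0,w0,Rth,pth=pickle.load(open("grasp.pkl","rb"))
s=env.get_state();c=env.calibration("wrist");w=cv2.imread("pics/w7.png");T=Ro.from_euler('xyz',s["tool_rot"]).as_matrix()
print("grasp",edges(w0),"now",edges(w))
loc=np.array([(-113,3.6),(-78,10.5),(-13,9.),(13,11.)])/1e3
def model(v):
    R=T@Rth@Ro.from_euler('y',v[2]).as_matrix();p=s["position"]+T@(pth+Rth@[v[0],0,v[1]])
    return [proj("wrist",p+R@[x,0,z],c)[1] for x,z in loc]
print("model0",model([0,0,0]))
for e in(edges(w0),edges(w)):
    f=least_squares(lambda v:np.r_[np.array(model(v))-e,v[1]/.002,v[2]/.01],[0,0,0],x_scale=[.001,.001,.01]);print(f.x,f.fun)
E
```

```text
grasp [np.float64(5.4406779661016955), np.float64(39.42655367231639), np.float64(142.1522265980006), np.float64(189.52426343154247)] now [np.float64(7.757918552036199), np.float64(41.25584415584416), np.float64(142.36877828054298), np.float64(189.5050209205021)]
model0 [np.float64(1.8871966927293613), np.float64(37.54766479021686), np.float64(141.0812839631057), np.float64(188.9567167925639)]
[ 0.0002 -0.0017 -0.0079] [-0.962   0.4003  0.142   0.1321 -0.8302 -0.7873]
[ 0.0001 -0.0032 -0.0138] [-1.3773  0.1627  0.4843  0.2167 -1.6023 -1.3841]
```

The handpiece is held, with a nose droop of about 0.015 rad that I've allowed for. Next is the approach pose on the eyelet axis, steeper than the clip by 0.385 rad.

```bash
cat >> h.py <<'E'
import pickle
RC,PC=frame(.5407,.1862,-.1465,.0308)
def grasp(droop=-.0145):
    _,_,Rth,pth=pickle.load(open("grasp.pkl","rb"))
    D=Ro.from_euler('y',droop).as_matrix();a=np.array([.047,0,0])
    return Rth@D,pth+Rth@(a-D@a)
def hole(e=.0072,dz=0): return np.array([-.098,e,dz])
def target(th,back,psi=-.0733,e=.0072,dz=0,droop=-.0145):
    "hp axis through hole at angle th above clip x; tip 'back' m before the plate"
    ax=np.array([np.cos(th)*np.cos(psi),np.sin(psi),np.sin(th)*np.cos(psi)])
    y=np.cross([0,0,1],ax);y/=np.linalg.norm(y);Rh=np.c_[ax,y,np.cross(ax,y)]
    n=hole(e,dz)+ax*(back+.113);Rth,pth=grasp(droop)
    T=RC@Rh@Rth.T;return PC+RC@n-T@pth,T
def hpstate(droop=-.0145):
    s=env.get_state();T=Ro.from_euler('xyz',s["tool_rot"]).as_matrix();Rth,pth=grasp(droop)
    R=RC.T@T@Rth;n=RC.T@(s["position"]+T@pth-PC)
    print("t",s["time_s"],"neck mm",n*1e3,"tip rel eyelet",(n-R[:,0]*.113-[-.098,0,0])*1e3,"ax",R[:,0],"F clip",RC.T@s["force"],"grip",s["grip_width"],s["grip_force"])
E
python3 - <<'E'
from h import *
hpstate()
p,T=target(.385,.05);print(p,Ro.from_matrix(T).as_euler('xyz'));go(p,T,14)
p,T=target(.385,.012);print(p)
E
```

```text
t 11.875 neck mm [  57.4102 -374.7911   64.4738] tip rel eyelet [  51.9929 -402.6919  100.4656] ax [ 0.9152  0.2469 -0.3185] F clip [ 0.163   0.4606 -2.4485] grip 0.024776263911898 29.985567033290863
[0.6528 0.1611 0.1566] [3.1102 0.3678 2.907 ]
min rows 9.0 total units shift [1.0817 5.8399 0.516 ] turn [-0.2083 -9.0214 -3.9933]
per row [0.0773 0.4171 0.0369] [-0.0149 -0.6444 -0.2852]
[0.6253 0.168  0.1312]
```

Request:
jog_arm --increments '[{"x": 0.09, "y": 0.35, "z": 0.15, "rx": -0.017, "ry": -0.75, "rz": -0.333}, {"x": 0.09, "y": 0.487, "z": 0.15, "rx": -0.017, "ry": -0.75, "rz": -0.333}, {"x": 0.09, "y": 0.487, "z": 0.15, "rx": -0.017, "ry": -0.75, "rz": -0.333}, {"x": 0.09, "y": 0.487, "z": 0.15, "rx": -0.017, "ry": -0.75, "rz": -0.333}, {"x": 0.09, "y": 0.55, "z": 0.15, "rx": -0.017, "ry": -0.75, "rz": -0.333}, {"x": 0.09, "y": 0.55, "z": 0.15, "rx": -0.017, "ry": -0.75, "rz": -0.333}, {"x": 0.09, "y": 0.55, "z": 0.15, "rx": -0.017, "ry": -0.75, "rz": -0.333}, {"x": 0.09, "y": 0.55, "z": 0.15, "rx": -0.017, "ry": -0.75, "rz": -0.333}, {"x": 0.09, "y": 0.55, "z": 0.15, "rx": -0.017, "ry": -0.75, "rz": -0.333}, {"x": 0.09, "y": 0.5, "z": 0.15, "rx": -0.017, "ry": -0.75, "rz": -0.333}, {"x": 0.09, "y": 0.45, "z": 0, "rx": -0.017, "ry": -0.75, "rz": -0.333}, {"x": 0.09, "y": 0.3, "z": 0, "rx": -0.017, "ry": -0.75, "rz": -0.333}]'

```text
time_s: 13.38
position: [0.6522, 0.1602, 0.2146]
tool_rot: [3.111, 0.366, 2.907]
force: [-0.4, -1.1, -1.4]
grip_width: 0.0254
grip_force: 30.0
```

Run:
```python
from h import *
hpstate();print(env.get_state()["joint_pos"])
p,T=target(.385,.05);go(p,T)
```

```text
t 13.375 neck mm [ 72.0901  -5.7292 115.7785] tip rel eyelet [65.5714  2.5334 73.6293] ax [ 0.9249 -0.0731  0.373 ] F clip [-0.7001 -1.1284 -1.26  ] grip 0.02538760918686201 29.984467327594757
[ 0.3358  0.2247  1.8014 -0.2353  0.8013 -0.8687]
min rows 1.0 total units shift [ 0.0102  0.0155 -0.9663] turn [ 0.0032 -0.0222  0.0039]
```

Request:
jog_arm --increments '[{"x": 0.01, "y": 0.015, "z": -0.4, "rx": 0, "ry": -0.022, "rz": 0}, {"x": 0, "y": 0, "z": -0.4, "rx": 0, "ry": 0, "rz": 0}, {"x": 0, "y": 0, "z": -0.166, "rx": 0, "ry": 0, "rz": 0}, {"x": 0, "y": 0, "z": 0, "rx": 0, "ry": 0, "rz": 0}]'

```text
time_s: 13.88
position: [0.6529, 0.1597, 0.1568]
tool_rot: [3.111, 0.366, 2.907]
force: [0.6, -0.3, -1.3]
grip_width: 0.0251
grip_force: 30.0
```

Run:
```python
from h import *
hpstate();w=env.snapshot("wrist");print(edges(w));cv2.imwrite("pics/w8.png",w)
p,T=target(.385,.012);go(p,T)
g=cv2.cvtColor(w,cv2.COLOR_BGR2GRAY);print(g[0:60:2,250:310:2])
c=env.calibration("wrist")
print("hole px",proj("wrist",PC+RC@(hole()+[.002,0,0]),c),"plate top corners",[proj("wrist",PC+RC@[-.096,.0072+y,.018],c) for y in(-.028,.028)])
```

```text
t 13.875 neck mm [53.0631 -6.0503 61.2234] tip rel eyelet [46.5413  2.1825 19.0758] ax [ 0.925  -0.0729  0.373 ] F clip [ 0.1572 -0.1854 -1.492 ] grip 0.02512391460784462 29.985343515872955
[np.float64(6.604100946372237), np.float64(40.32056619483764), np.float64(142.53322615219722), np.float64(189.55714285714285)]
min rows 0.5 total units shift [-0.4718  0.1329 -0.4458] turn [ 0.0009 -0.0013  0.0035]
[[ 42  48  40  44  45  37  42  46  45  41  93  84  90  85  79  81  82  79
   79  84  86  75  82  87  84  78  73  80  83  83]
 [ 44  43  45  44  49  43  46  41  69  74  84  83  91  82  84  81  77  84
   75  84  82  79  78  80  80  85  79  73  76  80]
 [ 43  46  46  42  42  44  42  35  96  80  80  86  83  77 102  74  77  81
   83  86  82  82  78  81  81  82  77  85  75  82]
 [ 44  46  47  45  53  43  82  87  87  77  82  78 156 176 186 181 155  79
   78  85  88  80  76  89  85  84  77  78  82  76]
 [ 47  40  49  45  46  29  43  35  89  79  82 109 157 177 182 177 151  94
   80  88  81  83  76  79  84  80  73  73  80  84]
 [ 42  48  43  46  40  44  44  38  91  77  85 111 155 175 181 176 153 
[... 2460 characters left out ...]
121 132 151 134 117 119  74  38  29  56  92
  134 146 145 127 114  52  42  46  48  41  43  49]
 [ 38  41  39  38  37  51 106 132  47  25  30  32  35  67  67  36  31  40
   37  25  51 124 112  57  41  45  45  46  42  49]
 [ 35  37  39  38  44  61  78  26  34  32  20  51  78 112 115 116  85  56
   26  31  37  30  85  62  46  43  52  43  41  44]
 [ 31  32  36  40  34  46  30  20  30 156 154 147 158 157 153 160 159 152
  149 160  36  29  26  47  40  43  44  50  42  45]
 [ 37  39  39  38  38  28  26 108 138 132 143 143 149 151 153 154 151 152
  148 145 142 138  35  26  49  51  48  48  41  42]]
hole px [280.0194 -38.0764] plate top corners [array([240.0601, -44.8186]), array([319.9248, -49.9091])]
```

```bash
sed -i 's/-\.0145/-.007/g' h.py
python3 - <<'E'
from h import *
hpstate();p,T=target(.385,.010);go(p,T)
for b in(.01,0.,-.006,-.010):
    print(b,target(.385,b)[0])
E
```

```text
t 13.925 neck mm [53.9673 -5.6877 62.3109] tip rel eyelet [47.205   2.6298 20.7815] ax [ 0.9271 -0.0736  0.3675] F clip [-0.4696  0.2462 -2.4805] grip 0.02533229301014938 29.985458850860596
min rows 0.5 total units shift [-0.4917  0.138  -0.4655] turn [-0.0196 -0.0927  0.001 ]
0.01 [0.6241 0.1683 0.13  ]
0.0 [0.6169 0.1701 0.1234]
-0.006 [0.6126 0.1712 0.1193]
-0.01 [0.6097 0.1719 0.1167]
```

Request:
jog_arm --increments '[{"x": -0.12, "y": 0.035, "z": -0.116, "rx": -0.005, "ry": -0.023, "rz": 0}, {"x": -0.12, "y": 0.035, "z": -0.116, "rx": -0.005, "ry": -0.023, "rz": 0}, {"x": -0.12, "y": 0.035, "z": -0.116, "rx": -0.005, "ry": -0.023, "rz": 0}, {"x": -0.12, "y": 0.035, "z": -0.116, "rx": -0.005, "ry": -0.023, "rz": 0}, {"x": 0, "y": 0, "z": 0, "rx": 0, "ry": 0, "rz": 0}, {"x": 0, "y": 0, "z": 0, "rx": 0, "ry": 0, "rz": 0}]'

```text
time_s: 14.68
position: [0.6252, 0.1688, 0.1307]
tool_rot: [3.109, 0.376, 2.907]
force: [-0.0, -0.1, -1.3]
grip_width: 0.0255
grip_force: 30.0
```

Run:
```python
from h import *
hpstate();p,T=target(.385,.010);go(p,T)
d=env.snapshot("side");q=env.snapshot("scene");pickle.dump((d,q),open("s9.pkl","wb"))
s=env.get_state();Tt=Ro.from_euler('xyz',s["tool_rot"]).as_matrix();Rth,pth=grasp();R=Tt@Rth;n=s["position"]+Tt@pth
for nm,im in(("side",d),("scene",q)):
    tip=proj(nm,n-R[:,0]*.113);h=proj(nm,PC+RC@(hole()+[.002,0,0]));print(nm,"tip",tip,"sleeve end",proj(nm,n-R[:,0]*.078),"hole",h)
    g=cv2.cvtColor(im,cv2.COLOR_BGR2GRAY);u,v=np.round(h).astype(int);print(u-12,v-10);print(g[v-10:v+8,u-12:u+12])
```

```text
t 14.675 neck mm [16.8299 -1.1893 46.2663] tip rel eyelet [10.4322  7.1137  3.826 ] ax [ 0.9239 -0.0735  0.3756] F clip [-0.476  -0.1152 -1.2459] grip 0.0255379658703414 29.985410571098328
min rows 0.0 total units shift [-0.0182 -0.008  -0.0106] turn [-0.0063  0.0157 -0.0036]
side tip [278.0073 269.9255] sleeve end [266.7673 259.3016] hole [281.0365 272.6291]
269 263
[[ 64  78  90  98  98  89  88  91  97 106 106 106 101  92  91  93  86  69
   70  87 102 107 107 106]
 [ 50  62  79  91  97  89  68  58  63  76  82  80  86  90  92  88  71  68
   77  95 105 107 107  93]
 [ 39  45  61  78  89  97  88  59  38  34  41  40  84  91  92  77  63  72
   88  88  87  89  88  75]
 [ 34  36  42  61  78  90  97  88  59  38  33  36  86  93  88  65  67  73
   74  60  54  59  62  65]
 [ 34  34  35  42  62  77  90  99  87  65  42  55  84  91  77  64  71  71
   49  38  35  44  45  51]
 [ 32  34  33  34  42  60  78  91  98  91  61  74  89  88  66  81  78  66
   45  34  33  35  35  34]
 [ 32  32  34  34  34  42  57  76  90  96  75  84  91  77  65  99  95  67
   45  35  32  33  33  34]
 [ 34  35  33  33  34  
[... 2301 characters left out ...]
50  63  73  77  79  84  86  87  97  98  93  80  70  64  68  64  63
   68  68  65  60  59  56]
 [ 50  59  72  78  79  79  85  85  80  84  89  93 100  94  86  82  76  71
   70  66  58  49  48  49]
 [ 55  71  81  79  80  78  80  79  76  83  90  95 101  98  91  86  79  74
   71  62  52  46  42  42]
 [ 64  80  84  80  76  74  73  74  78  97 112 114 107  97  89  84  76  69
   68  59  50  44  43  44]
 [ 73  85  84  75  70  67  67  70  82 110 130 141 135 117  98  84  72  65
   61  56  53  46  46  55]
 [ 83  85  77  70  66  65  65  68  80 103 127 152 160 149 130 109  89  71
   62  61  57  51  54  71]
 [ 84  79  67  62  64  69  72  72  76  87 105 135 158 164 161 148 128 103
   87  77  67  55  57  73]]
```

The side picture numbers show the tip at (278,270), right at its predicted pixel. I'll advance slowly along the axis by 10 mm and feel for contact.

Request:
jog_arm --increments '[{"x": -0.04, "y": 0, "z": -0.033, "rx": 0, "ry": 0, "rz": 0}, {"x": -0.024, "y": 0.006, "z": -0.022, "rx": 0, "ry": 0, "rz": 0}, {"x": -0.024, "y": 0.006, "z": -0.022, "rx": 0, "ry": 0, "rz": 0}, {"x": -0.024, "y": 0.006, "z": -0.022, "rx": 0, "ry": 0, "rz": 0}, {"x": -0.024, "y": 0.006, "z": -0.022, "rx": 0, "ry": 0, "rz": 0}, {"x": 0, "y": 0, "z": 0, "rx": 0, "ry": 0, "rz": 0}]'

```text
time_s: 15.52
position: [0.6166, 0.17, 0.123]
tool_rot: [3.11, 0.376, 2.907]
force: [0.8, -0.5, -2.0]
grip_width: 0.0253
grip_force: 30.0
```

Run:
```python
from h import *
hpstate();go(*target(.385,0))
```

```text
t 15.525 neck mm [ 5.9941 -1.2044 42.0864] tip rel eyelet [-0.4335  7.0787 -0.2842] ax [ 0.9241 -0.0733  0.375 ] F clip [ 0.1097 -0.3987 -2.1853] grip 0.025321412520996147 29.985429346561432
min rows 0.0 total units shift [0.0059 0.0011 0.0059] turn [-0.0025  0.0063 -0.002 ]
```

Still no contact with the tip at the plate's middle. I'll advance another 8 mm.

Request:
jog_arm --increments '[{"x": -0.024, "y": 0.006, "z": -0.022, "rx": 0, "ry": 0, "rz": 0}, {"x": -0.024, "y": 0.006, "z": -0.022, "rx": 0, "ry": 0, "rz": 0}, {"x": -0.024, "y": 0.006, "z": -0.022, "rx": 0, "ry": 0, "rz": 0}, {"x": -0.024, "y": 0.006, "z": -0.022, "rx": 0, "ry": 0, "rz": 0}, {"x": 0, "y": 0, "z": 0, "rx": 0, "ry": 0, "rz": 0}]'

```text
time_s: 16.15
position: [0.6108, 0.1714, 0.1177]
tool_rot: [3.11, 0.376, 2.907]
force: [0.5, -0.5, -2.7]
grip_width: 0.0252
grip_force: 30.0
```

Run:
```python
from h import *
hpstate();go(*target(.385,-.008));w=env.snapshot("wrist");print(edges(w))
g=cv2.cvtColor(w,cv2.COLOR_BGR2GRAY);print(g[0:48:2,244:316:2])
c=env.calibration("wrist");print("plate top corners",[proj("wrist",PC+RC@[-.096,.0072+y,.018],c) for y in(-.028,.028)],"hole",proj("wrist",PC+RC@hole(),c))
```

```text
t 16.15 neck mm [-1.4141 -0.6321 39.137 ] tip rel eyelet [-7.844   7.6542 -3.2272] ax [ 0.9242 -0.0733  0.3749] F clip [-0.4131 -0.4155 -2.6808] grip 0.02521921762990821 29.985470473766327
min rows 0.0 total units shift [0.0065 0.0013 0.0053] turn [-0.0028  0.0056 -0.0016]
[np.float64(3.574534161490683), np.float64(40.598020280057945), np.float64(141.9738598442714), np.float64(189.26011288805267)]
[[ 48  49  43  50  48  46  47  42  45  47  47  41  49  45  43  50  44  48
   49  46  42  94  89  82  90  81  86  84  81  84  82  79  86  74  81  82]
 [ 39  51  46  47  38  49  46  49  41  44  45  43  46  42  40  36  41  36
   31  30  78  70  64  84 109 106 121 130 142 169 210 238 230 227 217 228]
 [ 47  45  45  41  39  44  36  39  24  17  43  97 120 197 206 222 227 240
  251 248 242 237 234 232 234 230 232 231 231 230 228 230 224 227 226 227]
 [ 29  52  88 116 163 160 160 155 140 242 234 233 233 230 230 230 229 226
  227 228 228 227 227 227 228 229 228 225 228 227 228 227 230 233 230 227]
 [157 156 156 156 157 142 233 241 235 228 231 228 230 232 230 234 234 234
  233 235 241 241 248 249 225
[... 2279 characters left out ...]
]
 [ 48  44  42  41  48  47  41  39  43  42  38  37  43 114 159 157 244 240
  236 236 252 110  58  37  45  46  49  50  52  49  46  56  47  47  48  47]
 [ 45  44  45  47  52  41  53  35  37  38  59 138 149 148 150 147 237 234
  232 234 241 158 154 153  60  47  51  47  46  40  48  45  46  48  45  49]
 [ 44  48  52  44  52  40  38  35  38  73 128 136 143 150 155 150 209 205
  235 203 155 157 149 144 141  71  41  45  53  49  48  48  44  48  46  56]
 [ 48  44  42  43  33  44  31  36  34 112 120 137 139 148 151 159 160 157
  238 203 151 155 146 142 135 126  46  45  49  46  45  55  47  46  43  49]]
plate top corners [array([233.0471,  14.4553]), array([325.5275,   7.7021])] hole [279.0562  15.0165]
```

The pin vanishes into the plate at row ~15, column 279, and the force is near zero, so it is threaded. Now I'll swing the tail down about the hole in stages.

```bash
cat >> h.py <<'E'
def lower(ths,psi=-.076,e=.0072,dz=0):
    s=env.get_state();p=s["position"];R=Ro.from_euler('xyz',s["tool_rot"])
    for th in ths:
        p2,T=target(th,.0975/np.cos(th)/np.cos(psi)-.113,psi,e,dz);R2=Ro.from_matrix(T)
        print(th,"sh",(p2-p)/.06,"turn",(R2*R.inv()).as_rotvec()/.08);p,R=p2,R2
E
python3 - <<'E'
from h import *
hpstate();lower([.33,.27,.21,.15,.10,.05,0])
E
```

```text
t 16.2 neck mm [-1.2428 -0.5942 39.1907] tip rel eyelet [-7.6648  7.698  -3.1919] ax [ 0.9241 -0.0734  0.3751] F clip [-0.4979 -0.605  -2.201 ] grip 0.02535935313376937 29.985441863536835
0.33 sh [ 0.0408 -0.0065 -0.1378] turn [0.1525 0.6764 0.0025]
0.27 sh [ 0.0305  0.0012 -0.1553] turn [0.1578 0.73   0.0376]
0.21 sh [ 0.0259  0.0012 -0.1515] turn [0.1583 0.7301 0.0334]
0.15 sh [ 0.0217  0.0012 -0.1484] turn [0.1589 0.7302 0.0296]
0.1 sh [ 0.0152  0.0011 -0.1217] turn [0.133  0.6084 0.0219]
0.05 sh [ 0.0127  0.0011 -0.1202] turn [0.1336 0.6084 0.0196]
0 sh [ 0.0104  0.0011 -0.1189] turn [0.1343 0.6083 0.0173]
```

Request:
jog_arm --increments '[{"x": 0.02, "y": -0.003, "z": -0.069, "rx": 0.076, "ry": 0.338, "rz": 0}, {"x": 0.02, "y": -0.003, "z": -0.069, "rx": 0.076, "ry": 0.338, "rz": 0}, {"x": 0.015, "y": 0, "z": -0.078, "rx": 0.079, "ry": 0.365, "rz": 0.019}, {"x": 0.015, "y": 0, "z": -0.078, "rx": 0.079, "ry": 0.365, "rz": 0.019}, {"x": 0.013, "y": 0, "z": -0.076, "rx": 0.079, "ry": 0.365, "rz": 0.017}, {"x": 0.013, "y": 0, "z": -0.076, "rx": 0.079, "ry": 0.365, "rz": 0.017}, {"x": 0, "y": 0, "z": 0, "rx": 0, "ry": 0, "rz": 0}, {"x": 0, "y": 0, "z": 0, "rx": 0, "ry": 0, "rz": 0}]'

```text
time_s: 17.2
position: [0.6171, 0.1713, 0.0914]
tool_rot: [3.112, 0.202, 2.913]
force: [0.6, 1.5, -0.4]
grip_width: 0.0253
grip_force: 30.0
```

Run:
```python
from h import *
hpstate();lower([.21,.15,.10,.05,0]);w=env.snapshot("wrist");print(edges(w))
```

```text
t 17.2 neck mm [-0.0806 -0.2287 20.8338] tip rel eyelet [-12.245    8.4111  -2.7918] ax [ 0.9749 -0.0765  0.2091] F clip [ 0.2425  1.5972 -0.5156] grip 0.025263662713648532 29.989563524723053
0.21 sh [-0.0068 -0.0015 -0.0043] turn [-0.0033  0.0166  0.0043]
0.15 sh [ 0.0217  0.0012 -0.1484] turn [0.1589 0.7302 0.0296]
0.1 sh [ 0.0152  0.0011 -0.1217] turn [0.133  0.6084 0.0219]
0.05 sh [ 0.0127  0.0011 -0.1202] turn [0.1336 0.6084 0.0196]
0 sh [ 0.0104  0.0011 -0.1189] turn [0.1343 0.6083 0.0173]
[np.float64(4.3499197431781695), np.float64(31.698179979777553), np.float64(142.37349712493466), np.float64(189.491452991453)]
```

Request:
jog_arm --increments '[{"x": 0.005, "y": 0, "z": -0.076, "rx": 0.079, "ry": 0.37, "rz": 0.015}, {"x": 0.01, "y": 0, "z": -0.076, "rx": 0.079, "ry": 0.37, "rz": 0.015}, {"x": 0.008, "y": 0, "z": -0.061, "rx": 0.066, "ry": 0.304, "rz": 0.011}, {"x": 0.008, "y": 0, "z": -0.061, "rx": 0.066, "ry": 0.304, "rz": 0.011}, {"x": 0, "y": 0, "z": 0, "rx": 0, "ry": 0, "rz": 0}]'

```text
time_s: 17.88
position: [0.6194, 0.1717, 0.0744]
tool_rot: [3.113, 0.09, 2.917]
force: [0.7, 6.6, 1.4]
grip_width: 0.0251
grip_force: 30.0
```

Run:
```python
from h import *
hpstate();lower([.10,.05,0,-.02]);w=env.snapshot("wrist");print(edges(w))
```

```text
t 17.875 neck mm [-0.2203  0.1882  9.2213] tip rel eyelet [-14.3379   8.9339  -1.8311] ax [ 0.9922 -0.0774  0.0978] F clip [0.1871 6.5774 1.3822] grip 0.025115620856889606 30.03129780292511
0.1 sh [-0.008  -0.0059  0.0087] turn [-0.0187 -0.0185  0.0128]
0.05 sh [ 0.0127  0.0011 -0.1202] turn [0.1336 0.6084 0.0196]
0 sh [ 0.0104  0.0011 -0.1189] turn [0.1343 0.6083 0.0173]
-0.02 sh [ 0.0035  0.0004 -0.0473] turn [0.0539 0.2433 0.0063]
[np.float64(3.6236603462489696), np.float64(35.55499781754692), np.float64(141.46525293817066), np.float64(189.4977347092877)]
```

The jaw is pushing sideways with 6.6 N, which is the expected spring contact. I'll keep pushing down.

Request:
jog_arm --increments '[{"x": 0, "y": -0.003, "z": -0.056, "rx": 0.058, "ry": 0.3, "rz": 0.012}, {"x": 0.006, "y": 0, "z": -0.06, "rx": 0.066, "ry": 0.304, "rz": 0.01}, {"x": 0.005, "y": 0, "z": -0.06, "rx": 0.066, "ry": 0.304, "rz": 0.01}, {"x": 0.005, "y": 0, "z": -0.06, "rx": 0.066, "ry": 0.304, "rz": 0.008}, {"x": 0, "y": 0, "z": 0, "rx": 0, "ry": 0, "rz": 0}, {"x": 0, "y": 0, "z": 0, "rx": 0, "ry": 0, "rz": 0}]'

```text
time_s: 18.68
position: [0.6196, 0.1707, 0.0605]
tool_rot: [3.116, -0.008, 2.921]
force: [1.1, 2.2, 0.4]
grip_width: 0.0251
grip_force: 30.0
```

Run:
```python
from h import *
hpstate();lower([0,-.02]);w=env.snapshot("wrist");print(edges(w),env.get_state()["wrist_torque"])
```

```text
t 18.675 neck mm [-1.0845 -1.0509  0.1317] tip rel eyelet [-15.7631   7.466    0.1064] ax [ 0.9972 -0.0754  0.0002] F clip [0.8551 2.3343 0.0884] grip 0.025145689982085852 29.992920756340027
0 sh [0.0118 0.0126 0.0011] turn [ 0.0169 -0.0008 -0.0013]
-0.02 sh [ 0.0035  0.0004 -0.0473] turn [0.0539 0.2433 0.0063]
[np.float64(3.6713836477987423), np.float64(39.44823032223983), np.float64(141.90269277845778), np.float64(189.5005138746146)] [ 0.3975 -0.4288 -0.0819]
```

z is about 0 and the force is low, so the neck seems to be past the lip. I'll press down gently to feel the seat floor.

Request:
jog_arm --increments '[{"x": 0, "y": 0.008, "z": -0.03, "rx": 0.02, "ry": 0.08, "rz": 0}, {"x": 0, "y": 0, "z": -0.03, "rx": 0.02, "ry": 0.08, "rz": 0}, {"x": 0, "y": 0, "z": 0, "rx": 0, "ry": 0, "rz": 0}]'

```text
time_s: 19.1
position: [0.6197, 0.1711, 0.0592]
tool_rot: [3.116, -0.021, 2.921]
force: [-4.8, -1.4, 19.8]
grip_width: 0.0255
grip_force: 30.0
```

Run:
```python
from h import *
hpstate();lower([0,-.02]);w=env.snapshot("wrist");print(edges(w))
```

```text
t 19.1 neck mm [-0.9753 -0.752  -0.6398] tip rel eyelet [-15.6451   7.759    0.7977] ax [ 0.9971 -0.0753 -0.0127] F clip [ 2.4724 -2.1152 20.1826] grip 0.025480263985855546 29.990721344947815
0 sh [0.0098 0.007  0.0234] turn [-0.0218 -0.1579 -0.0076]
-0.02 sh [ 0.0035  0.0004 -0.0473] turn [0.0539 0.2433 0.0063]
[np.float64(3.861958266452648), np.float64(38.6920045045045), np.float64(141.84887839433293), np.float64(189.5623556581986)]
```

Firm floor contact: 20 N at z ≈ -0.6 mm, so it is home. I'll relax, open partway and retreat straight up.

Request:
jog_arm --increments '[{"x": 0, "y": 0, "z": 0.025, "rx": -0.01, "ry": -0.08, "rz": 0}, {"x": 0, "y": 0, "z": 0, "rx": 0, "ry": 0, "rz": 0}]'

```text
time_s: 19.4
position: [0.6198, 0.171, 0.0596]
tool_rot: [3.115, -0.014, 2.921]
force: [-0.3, -1.4, 9.1]
grip_width: 0.0252
grip_force: 30.0
```

Request:
jog_arm --increments '[{"x": 0, "y": 0, "z": 0, "rx": 0, "ry": 0, "rz": 0}, {"x": 0, "y": 0, "z": 0, "rx": 0, "ry": 0, "rz": 0}, {"x": 0, "y": 0, "z": 0, "rx": 0, "ry": 0, "rz": 0}, {"x": 0, "y": 0, "z": 0, "rx": 0, "ry": 0, "rz": 0}]' --gripper 0.2

```text
time_s: 19.9
position: [0.6194, 0.1713, 0.0582]
tool_rot: [3.115, -0.016, 2.921]
force: [-0.2, 0.3, -0.4]
grip_width: 0.055
grip_force: 0.0
```

Run:
```python
from h import *
hpstate();w=env.snapshot("wrist");print(edges(w));cv2.imwrite("pics/w12.png",w)
```

```text
t 19.9 neck mm [-1.9105 -0.552  -1.6482] tip rel eyelet [-16.5831   8.0057  -0.8362] ax [ 0.9971 -0.0757 -0.0072] F clip [-0.3598  0.2423 -0.3031] grip 0.05504246504344802 0.0
[np.float64(3.5829228243021354), np.float64(38.89561057962859), np.float64(142.76604361370715), np.float64(190.85415504740658)]
```

Request:
jog_arm --increments '[{"x": 0, "y": 0, "z": 0.1, "rx": 0, "ry": 0, "rz": 0}, {"x": 0, "y": 0, "z": 0.3, "rx": 0, "ry": 0, "rz": 0}, {"x": 0, "y": 0, "z": 0.6, "rx": 0, "ry": 0, "rz": 0}, {"x": 0, "y": 0, "z": 0.6, "rx": 0, "ry": 0, "rz": 0}, {"x": 0, "y": 0, "z": 0.2, "rx": 0, "ry": 0, "rz": 0}, {"x": 0, "y": 0, "z": 0, "rx": 0, "ry": 0, "rz": 0}, {"x": 0, "y": 0, "z": 0, "rx": 0, "ry": 0, "rz": 0}]'

```text
time_s: 20.82
position: [0.6187, 0.1711, 0.1651]
tool_rot: [3.116, -0.017, 2.921]
force: [0.4, -0.8, -0.5]
grip_width: 0.0547
grip_force: 0.0
```

Run:
```python
from h import *
s=env.get_state();c=env.calibration("wrist");w=env.snapshot("wrist");cv2.imwrite("pics/w13.png",w);print(s["time_s"],s["position"],s["force"])
g=cv2.cvtColor(w,cv2.COLOR_BGR2GRAY).astype(float)
ax=np.array([.9972,-.0745,0])
P=lambda x,z:proj("wrist",PC+RC@(ax*x/1e3+[0,0,z/1e3]),c)
# ridge profile along the parked handpiece: predicted steps vs seen
for x in range(-90,80,2):
    u=P(x,10);print(x,int(cv2.getRectSubPix(g.astype(np.float32),(3,1),tuple(map(float,u))).mean()),end=" | ")
print()
# lateral profile across sleeve, neck-side (x=-35) and tail (x=50)
for x in(-40,40):
    o=RC@np.array([0,1,0]);v=[]
    for y in range(-20,21,1):
        u=proj("wrist",PC+RC@(ax*x/1e3+[0,y/1e3,0.0]),c);v.append(int(cv2.getRectSubPix(g.astype(np.float32),(1,1),tuple(map(float,u)))[0,0]))
    print(x,v)
```

```text
20.825 [0.6187 0.1711 0.1651] [ 0.378  -0.8173 -0.5322]
-90 121 | -88 121 | -86 120 | -84 120 | -82 117 | -80 124 | -78 169 | -76 163 | -74 166 | -72 144 | -70 33 | -68 126 | -66 166 | -64 163 | -62 163 | -60 164 | -58 164 | -56 164 | -54 164 | -52 163 | -50 30 | -48 102 | -46 168 | -44 163 | -42 163 | -40 163 | -38 165 | -36 111 | -34 34 | -32 181 | -30 163 | -28 165 | -26 165 | -24 164 | -22 165 | -20 166 | -18 165 | -16 167 | -14 149 | -12 111 | -10 123 | -8 123 | -6 124 | -4 120 | -2 124 | 0 124 | 2 124 | 4 126 | 6 127 | 8 124 | 10 124 | 12 128 | 14 239 | 16 236 | 18 236 | 20 237 | 22 236 | 24 236 | 26 237 | 28 237 | 30 237 | 32 237 | 34 236 | 36 237 | 38 237 | 40 236 | 42 236 | 44 236 | 46 236 | 48 237 | 50 237 | 52 237 | 54 215 | 56 176 | 58 176 | 60 161 | 62 151 | 64 152 | 66 151 | 68 155 | 70 150 | 72 152 | 74 152 | 76 82 | 78 94 | 
-40 [41, 37, 44, 42, 43, 41, 38, 46, 94, 126, 115, 104, 95, 91, 81, 89, 80, 91, 93, 101, 103, 102, 116, 141, 150, 153, 151, 139, 123, 102, 61, 39, 47, 51, 46, 50, 50, 42, 49, 49, 49]
40 [36, 41, 41, 41, 37, 40, 99, 169, 187, 198, 214, 224, 229, 230, 232, 235, 237, 237, 237, 237, 237, 236, 233, 232, 230, 226, 221, 213, 199, 179, 166, 133, 65, 37, 49, 46, 43, 69, 85, 85, 80]
```

Run:
```python
from h import *
c=env.calibration("wrist");w=cv2.imread("pics/w13.png");g=cv2.cvtColor(w,cv2.COLOR_BGR2GRAY).astype(np.float32)
c2=pickle.load(open("w2.pkl","rb"));g2=cv2.cvtColor(cv2.imread("pics/w2.png"),cv2.COLOR_BGR2GRAY).astype(np.float32)
for x in(-6,-3,0,3,6):
  for z in(7.5,26):
    f=lambda G,C:[int(cv2.getRectSubPix(G,(1,1),tuple(map(float,proj("wrist",PC+RC@[x/1e3,y/1e3,z/1e3],C))))[0,0]) for y in range(-22,14)]
    print(x,z,"now",f(g,c))
    if z==26: print("      w2",f(g2,c2))
s=env.snapshot("side");q=env.snapshot("scene");s0=cv2.imread("pics/side0.png");q0=cv2.imread("pics/scene0.png")
# bystanders unchanged: diffs around them
for nm,a,b,ps in(("side",s,s0,[(220,211),(153,206),(304,139),(229,114),(247,363)]),("scene",q,q0,[(245,271),(218,325),(167,181),(80,232),(411,280)])):
    print(nm,[int(cv2.absdiff(a,b)[v-12:v+12,u-12:u+12].mean()) for u,v in ps])
```

```text
-6 7.5 now [129, 128, 127, 124, 125, 112, 110, 125, 123, 118, 119, 119, 74, 78, 83, 80, 83, 83, 82, 86, 112, 130, 124, 121, 118, 111, 102, 77, 49, 51, 84, 108, 103, 105, 108, 101]
-6 26 now [117, 115, 121, 119, 114, 115, 118, 121, 132, 116, 119, 121, 99, 75, 81, 80, 92, 108, 115, 118, 127, 129, 126, 117, 113, 106, 99, 78, 80, 93, 106, 105, 106, 106, 103, 129]
      w2 [48, 101, 88, 91, 88, 85, 82, 104, 116, 133, 165, 192, 165, 87, 92, 91, 90, 92, 91, 90, 94, 90, 91, 91, 89, 88, 88, 88, 87, 88, 80, 106, 163, 156, 155, 156]
-3 7.5 now [130, 130, 127, 121, 124, 127, 121, 129, 120, 115, 118, 119, 87, 77, 79, 83, 83, 83, 85, 87, 121, 132, 123, 121, 114, 108, 94, 79, 130, 130, 89, 99, 106, 110, 104, 102]
-3 26 now [126, 125, 125, 131, 125, 121, 108, 119, 126, 116, 118, 119, 98, 78, 83, 79, 82, 84, 85, 94, 119, 130, 125, 119, 116, 106, 84, 72, 65, 77, 100, 105, 105, 105, 95, 128]
      w2 [105, 106, 110, 120, 117, 120, 101, 115, 201, 192, 192, 195, 150, 116, 95, 85, 93, 92, 90, 92, 88, 92, 92, 91, 90, 85, 87, 88, 86, 133, 152, 155, 156, 154, 147, 149]
0 7.5 now [128, 129, 127, 122, 125, 126
[... 898 characters left out ...]
100, 150, 198, 193, 194, 157, 114, 119, 127, 114, 90, 87, 91, 87, 94, 89, 90, 87, 85, 86, 85, 116, 155, 153, 153, 156, 156, 150, 159]
6 7.5 now [36, 33, 36, 36, 41, 41, 27, 60, 75, 73, 72, 69, 74, 83, 77, 69, 71, 76, 80, 83, 115, 129, 123, 115, 111, 100, 86, 112, 157, 129, 78, 86, 89, 93, 87, 88]
6 26 now [129, 129, 128, 129, 123, 126, 125, 127, 136, 117, 118, 120, 96, 80, 79, 84, 83, 86, 86, 91, 120, 131, 120, 118, 111, 97, 83, 125, 137, 89, 103, 105, 105, 101, 96, 126]
      w2 [128, 130, 128, 127, 124, 127, 113, 116, 130, 187, 196, 199, 161, 115, 121, 122, 127, 105, 91, 90, 89, 90, 87, 86, 88, 86, 86, 71, 102, 157, 149, 151, 159, 147, 149, 138]
side [21, 3, 3, 18, 4]
scene [3, 3, 2, 2, 3]
```

The jaw's top edge (y ≈ -10) and lip (y ≈ -2) are where the closed jaw belongs. The neck is seated and the bystanders look unchanged in the scene view, so I'll hand in.

```bash
python3 -c "
from rig import env
print(env.hand_in())"
```

```text
the job is handed in; nothing more can be done
None
```

I parked the handpiece in the dark steel stand and handed the job in at about 21 s. The nose is through the eyelet, and the neck sits on the fork floor with the jaw closed over it. The gripper has let go and is clear; no verdict came back when I handed in.

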